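# Let the press down slowly and move the die to the knock-out cup

## Task

The pellet in the bench press is pressed. Crack the red release valve open a fraction of a turn, so that the ram sinks slowly all the way down without ever dropping, then take the steel die out from under the press head and stand it gently, upright, right down on the floor of the knock-out cup. Keep the die upright all the way and do not knock over the glass bottle.

Things in the scene. Friction and masses are not known exactly. Their poses are not given: they have to be found in the camera images.
- press: Light grey C-frame bench press, fixed, on a dark foot plate 14 mm thick. Origin on the ram axis at bench level; x points back to the pillar (the open front looks to -x), y to the press's left, z up. The pillar's front face is 65 mm behind the ram axis; front and both sides are open. The foot plate ends 65 mm in front of the ram axis, 80 mm left and 165 mm right of it.
- anvil_rim (a point): Centre of the rim of the cupped anvil (41 mm across) hanging from the press head on the ram axis, 189 mm above the bench. The head above it is 84 mm wide, reaches 42 mm in front of the ram axis (its round gauge 55 mm); its underside is 222 mm above the bench and its handwheel ends at 292 mm. Nothing can come straight down on the die there.
- pump_block_top (a point): Centre of the top of the pump block (105 x 64 mm, top 52 mm above the bench) on the press's right side; it carries the release valve. A pump lever at its rear leans back; it is fixed and not needed.
- valve_bar (a point): Centre of the red T-bar of the release valve on the pump block: 72 mm long, 12 mm thick, 20 mm high, 76 to 96 mm above the bench, on a vertical stem. The point lies on the turning axis; its y axis runs along the bar, its x axis across it. Grip it across the 12 mm from above. The bar stays where it is left (friction about 0.15 N m).
- valve (a joint): Release valve, rad: 0 shut (start), grows as the bar is turned counter-clockwise seen from above, stop at 1.57. The ram begins to sink at about 0.42 (0.35 to 0.5), slowly gathering speed over 0.2 s; it sinks about 10 mm/s at 0.65, 18 mm/s at 0.9, over 22 mm/s beyond about 1.0, and drops at 35 mm/s or so wide open. Turned back below 0.3 it stops the ram.
- ram (a joint): Ram travel, m: about 0.001 at the start (up), 0.040 fully down. It sinks by its own weight once the valve is cracked.
- platen_top (a point): Centre of the top of the ram's round steel platen (72 mm across), on which the die stands: about 101 mm above the bench with the ram up, 62 mm with it down.
- die: The loose steel die, 90 mm high, 0.4 to 0.6 kg. Origin at the centre of its underside, z up its axis. Foot flange 56 mm across and 12 mm high; round body 46 mm across from 12 to 76 mm; dark plunger 29 mm across from 76 to 90 mm. At the start the plunger stands 3 mm up inside the anvil's cup, so the die comes free only after the ram has sunk.
- die_center (a point): Centre of the die, 45 mm above its underside. In the press take its body low down (about 30 mm above its underside) with the gripper tilted about 45 degrees, coming in from the open front. The cup's wall will hide the lower 44 mm, so for the cup hold it from above near the top of the body (about 66 mm up): set it on the bench in between and regrasp.
- cup: Knock-out cup, fixed to the bench: dark round steel cup 90 mm across (base ring 100 mm), 50 mm high, open at the top, bore 70 mm wide. Origin at the centre of its underside, z up.
- cup_floor (a point): Centre of the cup's inner floor, 6 mm above the bench.
- bottle_center (a point): Loose 250 ml glass bottle with a blue screw cap, 70 mm across, 141 mm tall, standing behind the cup. The point is on its axis 70 mm above its underside, z along its axis.
- trays_top (a point): Centre of the top of a fixed stack of red trays, about 115 x 150 mm and 82 mm high, on the bench near the robot. The bench in front of the press, to the left of these trays, is free for setting the die down.
Mind the look-alikes: they are no part of the job. What is shaped like the die but blue is not meant.

How it is judged:
On the way, in this order (a step that is already met when the one before it is completed fails the run):
1. The ram has come all the way down (35 mm or more) (value of joint ram above 0.035 m), for 0.2 s.
2. The die is out of the press, 100 mm or more from the ram axis (horizontal distance between die_center and platen_top above 0.1 m), for 0.2 s.
At the end, for the whole second after the job is handed in: The ram is down (35 mm or more of its 40 mm), the die stands upright (within 0.08 rad) at rest on the floor of the knock-out cup (its centre within 4 mm of its seated height and 10 mm of the cup's axis), and the glass bottle still stands (value of joint ram above 0.035 m and horizontal distance between die_center and cup_floor below 0.01 m and z of die_center in the frame of cup below 0.055 m and angle between die_center's own z axis and vertical below 0.08 rad and linear speed of die below 0.02 m/s and angle between bottle_center's own z axis and vertical below 0.2 rad); the robot touches nothing.
It fails at once if The ram drops (sinks faster than 22 mm/s) (velocity of joint ram above 0.022 m/s).
It fails at once if The die is tipped by more than 0.5 rad (angle between die_center's own z axis and vertical above 0.5 rad).
It fails at once if The die is dropped (falls free by more than about 15 mm) (contact force between the fingers and die below 0.1 N and linear speed of die above 0.55 m/s).
It fails at once if The glass bottle is knocked over (angle between bottle_center's own z axis and vertical above 0.4 rad).
It also fails if it takes over 64 s, if anything falls off the work surface, if the arm or the gripper's body presses on something with over 40 N, if the wrist force passes 120 N, or if a joint passes its speed limit or range.

## Robot

A 7-joint arm with a two-finger parallel gripper is mounted at the origin on a cart in front of the work surface, level with it; the furniture and walls round the work are solid. World frame = base frame: x ahead of the robot, y to its left, z up, the work surface at z = 0. Lengths are in m, angles in rad, forces in N, time in s.
With the tool pointing down it reaches from about 0.4 to 0.85 m from the base axis. Payload 4.5 kg.
Tool frame: the origin (TCP) lies midway between the tips of the shut fingers; the grasp point (between the pads) lies 19 mm behind it; y points along the fingers, z is the direction in which the jaws open and shut, and the axes are right-handed (so a half turn about y gives the same grasp; the last joint's range is limited). The gripper opens to 88 mm and grips with 3 to 60 N. Pads are 18 mm wide; open, the fingers measure 123 mm over their backs; the gripper's body (75 mm by 187 mm) begins 45 mm behind the grasp point.
Start: joints at [-1.14, 0.689, -0.195, 1.565, 0.157, 0.902, -0.215], TCP at [0.242, 0.576, 0.239] pointing down, gripper open.
Joint ranges: [-3.01, 3.01], [-0.46, 2.08], [-1.47, 1.51], [0.13, 2.56], [-1, 4.14], [0.04, 2.09], [-2.66, 2.66]. Speed limits (rad/s): [2.57, 2.57, 3.14, 3.14, 3.14, 3.14, 3.14].

## Interface

Orientations are given as a unit quaternion [w, x, y, z].
In Python, from plant import bot gives the robot as it stands.
- The arm moves only by the tool drive_tool, never from a script. Its argument "commands" is a list of rows, each an object of numbers: "x", "y", "z": the shift along the tool's x, y, z each as a share of 0.1 m, from -1 to 1; "spin": the turn about the tool's y as a share of 120 degrees, from -1 to 1. In form: [{"x": .., "y": .., "z": .., "spin": ..}, ...]. A call has 1 to 10 rows; each row shifts and turns the commanded pose from where the row before left it, along the tool's axes as they then stand; what a row does not reach is not made up. A row lasts 1/12 s, in which the tool goes at most 41.7 mm and 7.16 degrees, less where a joint would pass 70% of its speed; a pose out of reach is approached as far as the arm can. A call with a number of a shift or a turn outside -1 to 1 is refused whole. A call with a gripper value outside its range is refused whole. "fingers" is the opening, from 0 (shut) to 1 (fully open), set as the call begins (left out, the last holds). The fingers move at their own pace and stop on an object; "squeeze" is the grip in N (left out, the last holds). Time passes only in rows, so rows that do not move let the fingers close. It gives the time, the measured TCP pose, the force and the opening at its end, in the units of the state.
- bot.sense(): the state, without advancing time (a new reading comes with each control period).
- bot.snapshot(name): name is "scene" or "side" or "wrist"; returns (picture, depth): 420x560x3 uint8, red, green, blue; 420x560 float32, m along the optical axis (not along the pixel's ray), 0 where there is no reading.
- bot.camera_params(name): a dict with "mtx" (3x3 intrinsics, pixels), "extrinsics" (4x4, takes a point from world to camera coordinates). Camera axes: x right, y down, z forward; pixel columns grow to the right and rows downward; lengths in m; the calibration is good to about 2 mm. A picture is of the moment at which its call begins: read the wrist's pose just before it. camera_params takes no time and is no camera call; for the wrist camera it gives the pose at the moment of the call.
- bot.sign_off(): hands the job in, once; it reports no verdict.
The state is a dict: "time": time; "joint_pos": joint angles; "joint_vel": joint speeds; "joint_efforts": joint torques, N m; "position": TCP position; "tool_rot": TCP orientation; "force": force on the tool from outside, world axes, zero at the start; "ft_torque": the same for the moment, N m; "finger_gap": finger opening in m.
Only numpy, scipy, OpenCV 4.12 (cv2) and the standard library are available. Lean on these libraries where they do the work, as an engineer would, in place of code of your own. Each camera call takes 0.05 s, during which the arm holds its last target.

## Working session

There is one attempt and no reset: what is moved stays moved. The work goes in short steps, Python scripts to look and compute and a tool call to move; the robot and the scene stay as the last step left them, time stands still between calls to the robot, and variables do not carry over. Pictures are saved under pics/ and viewed, and the job is handed in when it is done.

Besides the shell and the picture viewer there is one more tool, called after "Emit:" in YAML: its name, and indented under it one key for each argument. drive_tool: Moves the arm, as the interface text tells. Its arguments: {"type":"object","properties":{"commands":{"type":"array","items":{"type":"object","properties":{"x":{"type":"number"},"y":{"type":"number"},"z":{"type":"number"},"spin":{"type":"number"}}}},"fingers":{"type":"number"},"squeeze":{"type":"number"}},"required":["commands"]}

```bash
ls; mkdir -p pics; cat > h.py <<'E'
import numpy as np, cv2
from scipy.spatial.transform import Rotation as R
from plant import bot
def snap(n,fn):
    P=bot.camera_params(n); im,d=bot.snapshot(n)
    cv2.imwrite('pics/'+fn+'.png',im[:,:,::-1]); np.savez('pics/'+fn+'.npz',im=im,d=d,K=P['mtx'],E=P['extrinsics'])
    return im,d,P
def load(fn):
    z=np.load('pics/'+fn+'.npz'); return z['im'],z['d'],np.array(z['K']),np.array(z['E'])
def cloud(fn):
    im,d,K,E=load(fn); v,u=np.mgrid[:d.shape[0],:d.shape[1]]
    p=np.stack([(u-K[0,2])/K[0,0]*d,(v-K[1,2])/K[1,1]*d,d],-1)
    Ei=np.linalg.inv(E); w=p@Ei[:3,:3].T+Ei[:3,3]; w[d<=0]=np.nan
    return im,w
def rot(q): return R.from_quat([q[1],q[2],q[3],q[0]])
E
python3 - <<'E'
from h import *
s=bot.sense(); print(s); M=rot(s['tool_rot']).as_matrix(); print(M.round(3))
for n in ['scene','side','wrist']: snap(n,n+'0')
print(bot.sense()['time'])
E
```

```text
pics
{'time': 0.0, 'joint_pos': array([-1.14020933,  0.68998419, -0.19453058,  1.56633147,  0.15731414,
        0.90248527, -0.21509414]), 'joint_vel': array([-0.000119  ,  0.00051632, -0.00073627,  0.00016282, -0.00034054,
        0.0017313 , -0.00291884]), 'joint_efforts': array([-4.51259757e-04, -5.27567196e+01, -1.26671489e+00, -1.53419888e+01,
       -5.26260585e-02,  6.79250050e-03,  1.78206219e-04]), 'position': array([0.24133455, 0.57585085, 0.23791367]), 'tool_rot': array([-0.69260768,  0.69388014, -0.13940969,  0.13924758]), 'force': array([-1.0227024 ,  0.06738418, -0.06975288]), 'ft_torque': array([-0.00132424, -0.00596243,  0.02740964]), 'finger_gap': 0.08789381443518876}
[[ 0.922 -0.001  0.386]
 [-0.386 -0.002  0.922]
 [ 0.    -1.    -0.002]]
0.15
```

View pics/scene0.png

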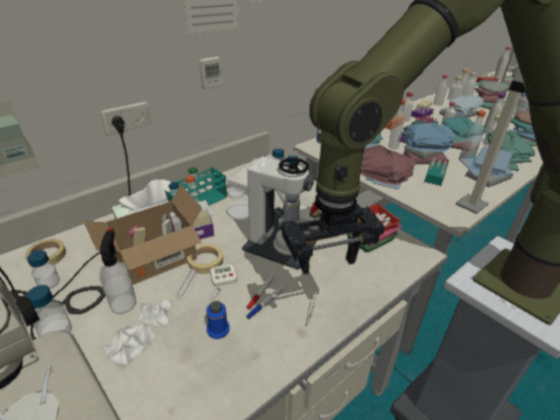

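View pics/side0.png

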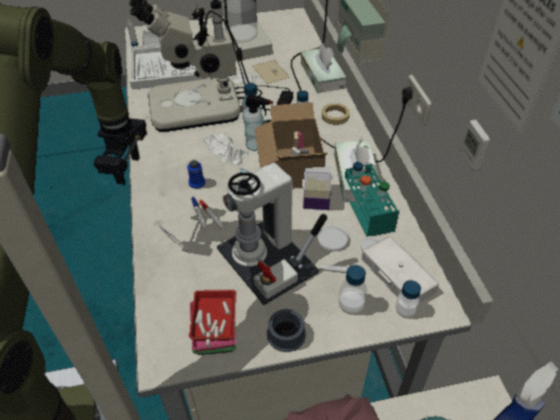

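View pics/wrist0.png

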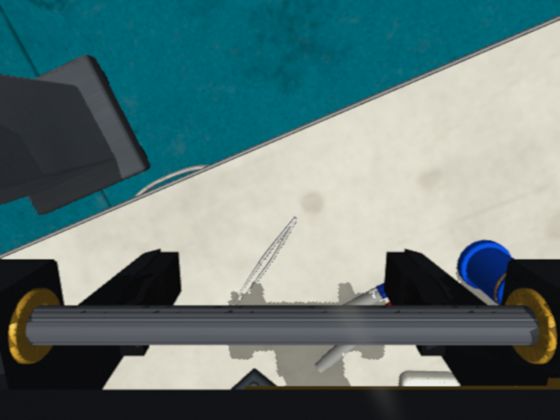

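The side view shows the press (250,220), the red valve bar (267,272), the cup (287,328), bottles (353,290) and (409,298), and the trays (213,318). Next I'll measure them from depth.

```bash
python3 - <<'E'
from h import *
im,w=cloud('side0')
c=im[150:370,170:450,::-1]; cv2.imwrite('pics/side0z.png',cv2.resize(c,None,fx=2.8,fy=2.7,interpolation=cv2.INTER_CUBIC))
hsv=cv2.cvtColor(im,cv2.COLOR_RGB2HSV)
for u,v in [(248,245),(268,275),(287,328),(287,312),(353,275),(353,295),(410,290),(213,318),(195,170),(245,183),(160,250),(300,300)]:
    print(u,v,im[v,u],w[v,u].round(4))
P=bot.camera_params('side'); print(np.linalg.inv(P['extrinsics']).round(3), P['mtx'])
P=bot.camera_params('scene'); print(np.linalg.inv(P['extrinsics']).round(3))
E
```

```text
248 245 [70 70 72] [0.5297 0.3846 0.0733]
268 275 [58  4  4] [0.561  0.2597 0.0909]
287 328 [15 14 16] [0.5857 0.1462 0.0071]
287 312 [34 37 42] [0.5902 0.1666 0.049 ]
353 275 [37 70 90] [0.7589 0.1778 0.1407]
353 295 [184 183 184] [0.7597 0.1614 0.0781]
410 290 [35 68 88] [0.8943 0.1287 0.1038]
213 318 [146  45  40] [0.4052 0.1798 0.0639]
195 170 [ 33  56 121] [0.4199 0.7225 0.0737]
245 183 [16 17 20] [0.5361 0.4005 0.2927]
160 250 [172 171 158] [0.2832 0.4819 0.0009]
300 300 [100  96  89] [0.6394 0.2252 0.0018]
[[ 0.978 -0.159  0.133  0.421]
 [-0.207 -0.709  0.674 -0.563]
 [-0.013 -0.687 -0.727  1.214]
 [ 0.     0.     0.     1.   ]] [[538.53625714   0.         275.09348214]
 [  0.         538.53625714 210.91836385]
 [  0.           0.           1.        ]]
[[-0.646 -0.448  0.618 -0.128]
 [-0.763  0.361 -0.536  1.038]
 [ 0.018 -0.818 -0.575  0.789]
 [ 0.     0.     0.     1.   ]]
```

View pics/side0z.png

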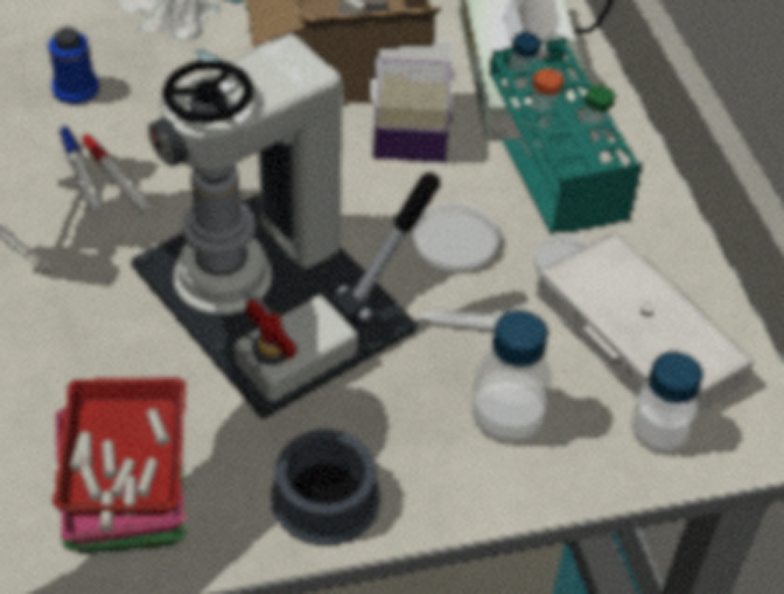

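```bash
python3 - <<'E'
from h import *
from scipy.optimize import least_squares
def circ(p):
    f=lambda q:np.hypot(p[:,0]-q[0],p[:,1]-q[1])-q[2]
    r=least_squares(f,[*p.mean(0)[:2],.04],loss='soft_l1',f_scale=.002); return r.x.round(4),len(p)
im,w=cloud('side0')
hsv=cv2.cvtColor(im,cv2.COLOR_RGB2HSV); H,S,V=[hsv[...,i].astype(int) for i in range(3)]
x,y,z=w[...,0],w[...,1],w[...,2]
vv,uu=np.mgrid[:420,:560]
near=lambda a,b,r:np.hypot(x-a,y-b)<r
# valve
m=(V>40)&(S>150)&((H<10)|(H>170))&near(.56,.26,.08)&(z>.06)
p=w[m]; print('valve',len(p),p.mean(0),p.min(0),p.max(0)); c,(wd,hh),a=cv2.minAreaRect(p[p[:,2]>.09][:,:2].astype(np.float32)*1000); print(c,wd,hh,a)
t=p[p[:,2]>.092]; print(len(t)); u_,s_,vt=np.linalg.svd(t[:,:2]-t[:,:2].mean(0)); print(t.mean(0),vt[0],np.degrees(np.arctan2(vt[0,1],vt[0,0])))
# cup rim
m=near(.59,.15,.07)&(z>.046)&(z<.054); print('cup',cv2.minEnclosingCircle(w[m][:,:2].astype(np.float32)*1000),m.sum())
m=near(.76,.17,.06)&(z>.135)&(z<.15); print('bottle',cv2.minEnclosingCircle(w[m][:,:2].astype(np.float32)*1000),m.sum())
# handwheel
m=near(.53,.4,.08)&(z>.275)&(z<.3)&(V<70); print('wheel',cv2.minEnclosingCircle(w[m][:,:2].astype(np.float32)*1000),m.sum(), z[m].max())
# plates
m=near(.57,.35,.3)&(z>.010)&(z<.018)&(V<75)
m2=cv2.morphologyEx(m.astype(np.uint8),cv2.MORPH_OPEN,np.ones((3,3)))>0
n,l,st,_=cv2.connectedComponentsWithStats(m2.astype(np.uint8)); i=1+st[1:,4].argmax(); q=w[l==i]
c,sz,a=cv2.minAreaRect(q[:,:2].astype(np.float32)*1000); print('plate',c,sz,a,len(q)); print(cv2.boxPoints((c,sz,a)))
# die flange and platen
for lo,hi in [(.095,.104),(.104,.110),(.110,.117),(.117,.125),(.13,.17),(.17,.187)]:
    m=near(.53,.39,.05)&(z>lo)&(z<hi); 
    print(lo,hi,m.sum(), circ(w[m]) if m.sum()>10 else '')
# trays
m=near(.41,.18,.13)&(z>.07)&(z<.09); print('tray',w[m].min(0),w[m].max(0))
# blocks
m=(abs(x-.58)<.1)&(abs(y-.26)<.1)&(z>.049)&(z<.056)&(V>100)
c,sz,a=cv2.minAreaRect(w[m][:,:2].astype(np.float32)*1000); print('block',c,sz,a)
E
```

```text
valve 132 [0.55874216 0.27104117 0.09307627] [0.5429137  0.24054008 0.07654142] [0.57442664 0.30451344 0.10357032]
(559.7709350585938, 272.6841125488281) 19.040611267089844 67.27218627929688 12.024640083312988
90
[0.55907375 0.27277791 0.09644974] [ 0.36284373 -0.93185   ] -68.72505744872332
cup ((579.4580078125, 132.652587890625), 46.85161590576172) 361
bottle ((768.7037353515625, 186.2496337890625), 26.339082717895508) 253
wheel ((529.369384765625, 403.8957214355469), 43.40585708618164) 361 0.29699730986022765
plate (619.3724365234375, 401.50933837890625) (68.08695983886719, 111.02153015136719) 58.864768981933594 271
[[554.2555  401.07224]
 [649.2843  343.66745]
 [684.4894  401.94644]
 [589.4606  459.35123]]
0.095 0.104 126 (array([0.5351, 0.4066, 0.0328]), 126)
0.104 0.11 51 (array([0.5352, 0.4065, 0.0292]), 51)
0.11 0.117 72 (array([0.535 , 0.4066, 0.0258]), 72)
0.117 0.125 42 (array([0.5349, 0.4065, 0.0236]), 42)
0.13 0.17 161 (array([0.535 , 0.4056, 0.0226]), 161)
0.17 0.187 112 (array([0.5351, 0.4066, 0.0206]), 112)
tray [0.34333893 0.10096917 0.07000079] [0.47326783 0.2592082  0.08963655]
block (596.4522094726562, 287.4847412109375) (121.44680786132812, 59.92876434326172) 25.707115173339844
```

```bash
cat >> h.py <<'E'
def ray(K,E,u,v,z):
    Ei=np.linalg.inv(E); d=Ei[:3,:3]@np.linalg.inv(K)@[u,v,1]; o=Ei[:3,3]; return o+d*(z-o[2])/d[2]
E
python3 - <<'E'
from h import *
im,d,K,E=load('side0')
c=[ray(K,E,170+a/2.8,150+b/2.7,.014)[:2] for a,b in [(135,262),(265,415),(415,325)]]
print(c)
e=c[0]-c[1]; f=c[2]-c[1]; print(np.linalg.norm(e),np.degrees(np.arctan2(e[1],e[0])),np.linalg.norm(f),np.degrees(np.arctan2(f[1],f[0])))
# block top mask
g,w=cloud('side0'); x,y,z=w[...,0],w[...,1],w[...,2]
m=(abs(x-.59)<.08)&(abs(y-.28)<.06)&(abs(z-.052)<.004)
q=w[m]; print(len(q)); 
for yaw in (25,28,30,32):
    R2=np.array([[np.cos(np.radians(yaw)),np.sin(np.radians(yaw))],[-np.sin(np.radians(yaw)),np.cos(np.radians(yaw))]])
    r=(q[:,:2]-[.535,.4065])@R2.T; print(yaw,np.percentile(r,[1,99],axis=0).round(4).tolist(), ((np.array([.559,.2725])-[.535,.4065])@R2.T))
    m2=(z>.2)&(z<.222)&(np.hypot(x-.6,y-.43)<.12)
    r=(w[m2][:,:2]-[.535,.4065])@R2.T; print('head',np.percentile(r,[1,99],axis=0).round(3).tolist())
v=w[(z>.092)&(np.hypot(x-.56,y-.272)<.05)&(z<.11)]; print(len(v))
cv2.imwrite('pics/v0.png',cv2.resize(im[250:320,225:325,::-1],None,fx=8,fy=8,interpolation=cv2.INTER_CUBIC))
E
```

```text
[array([0.45004671, 0.44500332]), array([0.5434374, 0.2261129]), array([0.70974001, 0.30131666])]
0.23798075103731856 113.10576076579041 0.18251620522620648 24.33297631609228
529
25 [[-0.0559, -0.163], [0.0621, -0.1005]] [-0.03487946 -0.13158808]
head [[-0.025, -0.048], [0.12, -0.012]]
28 [[-0.0633, -0.1636], [0.0542, -0.0996]] [-0.04171845 -0.12958229]
head [[-0.026, -0.053], [0.117, -0.011]]
30 [[-0.0684, -0.1645], [0.0489, -0.0978]] [-0.04621539 -0.1280474 ]
head [[-0.027, -0.056], [0.116, -0.01]]
32 [[-0.0733, -0.1649], [0.0435, -0.0957]] [-0.05065603 -0.12635651]
head [[-0.028, -0.059], [0.114, -0.009]]
118
```

View pics/v0.png

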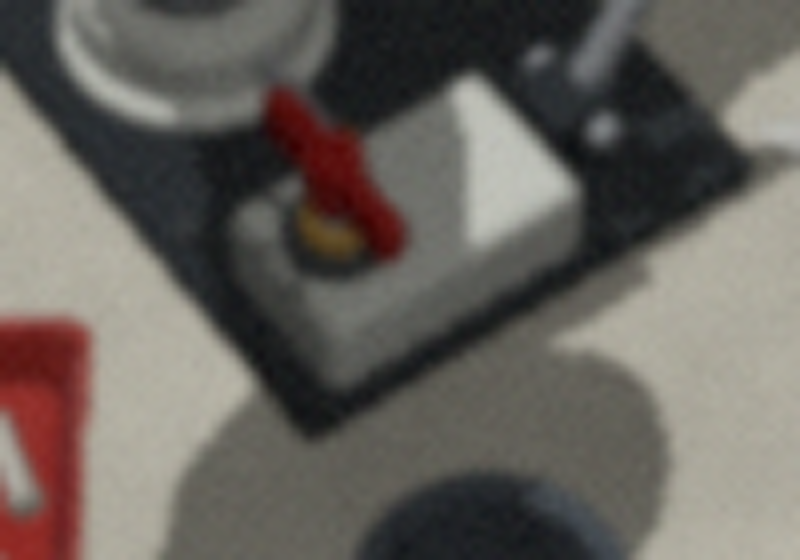

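```bash
cat >> h.py <<'E'
def rows(deltas,spins,M=None):
    """world deltas (m) and spin deg per row -> rows"""
    if M is None: M=rot(bot.sense()['tool_rot']).as_matrix()
    for d,s in zip(deltas,spins):
        t=M.T@np.array(d)*10; print('{"x":%.3f,"y":%.3f,"z":%.3f,"spin":%.4f}'%(*t,s/120))
        M=M@R.from_euler('y',s,degrees=True).as_matrix()
    return M
def st():
    s=bot.sense(); M=rot(s['tool_rot']).as_matrix(); print('t',s['time'],'p',s['position'].round(4),'gap',round(s['finger_gap'],4),'F',s['force'].round(1),'T',s['ft_torque'].round(2),'j',s['joint_pos'].round(2)); print(M.round(3).tolist(),'jaw',np.degrees(np.arctan2(M[1,2],M[0,2])).round(1)); return s,M
E
python3 - <<'E'
from h import *
print(rows([np.array([.159,-.326,0])/10]*10,[4.4]*10))
im,w=cloud('side0')
z=w[...,2];m=(np.hypot(w[...,0]-.66,w[...,1]-.3)<.08)&(z>.07)
q=w[m];i=q[:,2].argsort()[::12];print(q[i].round(3).tolist())
E
```

```text
{"x":0.273,"y":0.000,"z":-0.239,"spin":0.0367}
{"x":0.290,"y":0.000,"z":-0.218,"spin":0.0367}
{"x":0.306,"y":0.000,"z":-0.195,"spin":0.0367}
{"x":0.320,"y":0.000,"z":-0.171,"spin":0.0367}
{"x":0.332,"y":0.000,"z":-0.146,"spin":0.0367}
{"x":0.342,"y":0.000,"z":-0.120,"spin":0.0367}
{"x":0.351,"y":0.000,"z":-0.093,"spin":0.0367}
{"x":0.357,"y":0.000,"z":-0.066,"spin":0.0367}
{"x":0.361,"y":0.000,"z":-0.038,"spin":0.0367}
{"x":0.363,"y":0.000,"z":-0.011,"spin":0.0367}
[[ 3.95076135e-01 -4.18096271e-04  9.18648286e-01]
 [-9.18647827e-01 -1.27817154e-03  3.95075356e-01]
 [ 1.00901056e-03 -9.99999096e-01 -8.89058303e-04]]
[[0.663, 0.314, 0.07], [0.66, 0.314, 0.076], [0.663, 0.318, 0.083], [0.671, 0.318, 0.09], [0.672, 0.32, 0.095], [0.678, 0.323, 0.102], [0.675, 0.324, 0.106], [0.692, 0.326, 0.112], [0.684, 0.328, 0.12], [0.692, 0.337, 0.125], [0.694, 0.326, 0.132], [0.695, 0.331, 0.138], [0.696, 0.327, 0.143], [0.693, 0.336, 0.145], [0.7, 0.331, 0.149], [0.711, 0.332, 0.153], [0.719, 0.333, 0.157], [0.706, 0.334, 0.16], [0.704, 0.338, 0.164], [0.711, 0.344, 0.167], [0.719, 0.336, 0.17], [0.723, 0.339, 0.174], [0.719, 0.345, 0.18], [0.728, 0.341, 0.182]]
```

Emit:
drive_tool:
  commands:
    - {"x": 0.27,"z": -0.24,"spin": 0.0367}
    - {"x": 0.29,"z": -0.22,"spin": 0.0367}
    - {"x": 0.305,"z": -0.195,"spin": 0.0367}
    - {"x": 0.32,"z": -0.17,"spin": 0.0367}
    - {"x": 0.33,"z": -0.145,"spin": 0.0367}
    - {"x": 0.34,"z": -0.12,"spin": 0.0367}
    - {"x": 0.35,"z": -0.09,"spin": 0.0367}
    - {"x": 0.36,"z": -0.065,"spin": 0.0367}
    - {"x": 0.36,"z": -0.04,"spin": 0.0367}
    - {"x": 0.36,"z": -0.01,"spin": 0.0367}
  fingers: 0.5

```text
$.commands[0]: bad value
```

```bash
python3 - <<'E'
from h import *
s,M=st()
d=np.array([.559,.2727,.17])-s['position']; print(d)
n=6; rows([d/n]*n,[0]*n)
E
```

```text
t 0.15 p [0.2414 0.576  0.2381] gap 0.0881 F [-0.8 -0.6  0.3] T [-0.06  0.01 -0.01] j [-1.14  0.69 -0.19  1.57  0.16  0.9  -0.22]
[[0.922, -0.0, 0.386], [-0.386, -0.001, 0.922], [0.0, -1.0, -0.001]] jaw 67.3
[ 0.3176144  -0.30331277 -0.06812693]
{"x":0.684,"y":0.114,"z":-0.262,"spin":0.0000}
{"x":0.684,"y":0.114,"z":-0.262,"spin":0.0000}
{"x":0.684,"y":0.114,"z":-0.262,"spin":0.0000}
{"x":0.684,"y":0.114,"z":-0.262,"spin":0.0000}
{"x":0.684,"y":0.114,"z":-0.262,"spin":0.0000}
{"x":0.684,"y":0.114,"z":-0.262,"spin":0.0000}
```

Emit:
drive_tool:
  commands:
    - {"x": 0.27,"y": 0,"z": -0.24,"spin": 0.0367}
    - {"x": 0.29,"y": 0,"z": -0.22,"spin": 0.0367}
    - {"x": 0.305,"y": 0,"z": -0.195,"spin": 0.0367}
    - {"x": 0.32,"y": 0,"z": -0.17,"spin": 0.0367}
    - {"x": 0.33,"y": 0,"z": -0.145,"spin": 0.0367}
    - {"x": 0.34,"y": 0,"z": -0.12,"spin": 0.0367}
    - {"x": 0.35,"y": 0,"z": -0.09,"spin": 0.0367}
    - {"x": 0.36,"y": 0,"z": -0.065,"spin": 0.0367}
    - {"x": 0.36,"y": 0,"z": -0.04,"spin": 0.0367}
    - {"x": 0.36,"y": 0,"z": -0.01,"spin": 0.0367}
  fingers: 0.5

```text
time: 0.98
position: [0.4002, 0.2492, 0.2387]
tool_rot: [-0.59, 0.59, -0.39, 0.39]
force: [0.7, -0.1, 0.2]
finger_gap: 0.0441
```

```bash
python3 - <<'E'
from h import *
s,M=st()
d=np.array([.559,.2727,.17])-s['position']; print(d)
n=6; rows([d/n]*n,[0]*n)
E
```

```text
t 0.9833 p [0.4002 0.2492 0.2387] gap 0.0441 F [ 0.7 -0.1  0.2] T [-0.03 -0.01  0.  ] j [-0.64  0.49 -0.02  2.02  0.01  0.63 -0.27]
[[0.391, -0.0, 0.92], [-0.92, -0.0, 0.391], [-0.0, -1.0, -0.0]] jaw 23.0
[ 0.1587923   0.02351896 -0.06871568]
{"x":0.067,"y":0.114,"z":0.259,"spin":0.0000}
{"x":0.067,"y":0.114,"z":0.259,"spin":0.0000}
{"x":0.067,"y":0.114,"z":0.259,"spin":0.0000}
{"x":0.067,"y":0.114,"z":0.259,"spin":0.0000}
{"x":0.067,"y":0.114,"z":0.259,"spin":0.0000}
{"x":0.067,"y":0.114,"z":0.259,"spin":0.0000}
```

Emit:
drive_tool:
  commands:
    - {"x": 0.067,"y": 0.114,"z": 0.259,"spin": 0}
    - {"x": 0.067,"y": 0.114,"z": 0.259,"spin": 0}
    - {"x": 0.067,"y": 0.114,"z": 0.259,"spin": 0}
    - {"x": 0.067,"y": 0.114,"z": 0.259,"spin": 0}
    - {"x": 0.067,"y": 0.114,"z": 0.259,"spin": 0}
    - {"x": 0.067,"y": 0.114,"z": 0.259,"spin": 0}

```text
time: 1.48
position: [0.5595, 0.2752, 0.1694]
tool_rot: [-0.59, 0.591, -0.389, 0.389]
force: [0.4, 0.4, -0.2]
finger_gap: 0.0444
```

```bash
python3 - <<'E'
from h import *
s,M=st()
im,d,P=snap('wrist','w1'); snap('side','s1')
E=P['extrinsics']; C=np.linalg.inv(E); print(C.round(3)); print((M.T@(C[:3,3]-s['position'])).round(4),(M.T@C[:3,:3]).round(3))
g,w=cloud('w1'); hsv=cv2.cvtColor(g,cv2.COLOR_RGB2HSV); H,S,V=[hsv[...,i].astype(int) for i in range(3)]
m=(S>130)&((H<10)|(H>170))&(V>50)&(w[...,2]>.088)&(w[...,2]<.11)&(np.hypot(w[...,0]-.559,w[...,1]-.272)<.07)
q=w[m]; print(len(q)); 
if len(q)>20:
    c,sz,a=cv2.minAreaRect(q[:,:2].astype(np.float32)*1000); print(c,sz,a,q[:,2].mean())
E
```

```text
t 1.4833 p [0.5595 0.2752 0.1694] gap 0.0444 F [ 0.4  0.4 -0.2] T [0.01 0.05 0.02] j [-0.52  0.77 -0.02  1.64  0.02  0.73 -0.15]
[[0.394, -0.001, 0.919], [-0.919, -0.0, 0.394], [-0.0, -1.0, -0.001]] jaw 23.2
[[ 0.919  0.381  0.1    0.534]
 [ 0.394 -0.889 -0.235  0.335]
 [-0.001  0.255 -0.967  0.316]
 [ 0.     0.     0.     1.   ]]
[-0.0649 -0.1461 -0.0002] [[ 0.     0.967  0.255]
 [ 0.    -0.255  0.967]
 [ 1.    -0.    -0.   ]]
2243
(556.5659790039062, 277.62799072265625) (21.224903106689453, 69.92308044433594) 33.04039764404297 0.0960375942620045
```

View pics/w1.png

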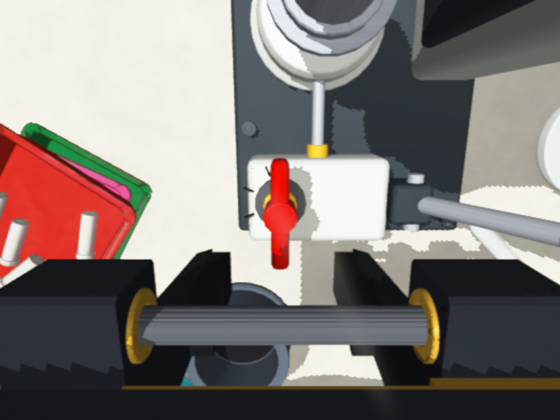

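View pics/s1.png

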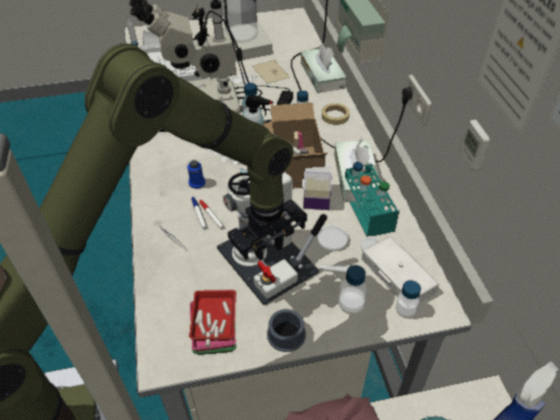

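```bash
python3 - <<'E'
from h import *
im,d,K,E=load('w1')
for p in [(280,160),(280,267),(280,213)]: print(ray(K,E,*p,.096).round(4))
a=ray(K,E,250,157,.052);b=ray(K,E,388,155,.052);c=ray(K,E,250,238,.052); e=ray(K,E,388,240,.052);print(a,b,c,e,np.degrees(np.arctan2(*(b-a)[1::-1])),np.degrees(np.arctan2(*(e-c)[1::-1])),'ctr',(a+b+c+e)/4)
a=ray(K,E,233,20,.014);c=ray(K,E,240,225,.014);print('edge',np.degrees(np.arctan2(*(a-c)[1::-1])),(a+c)/2)
s,M=st()
rows([(ray(K,E,280,213,.096)-s['position'])*[1,1,0]],[0])
E
```

```text
[0.5428 0.3102 0.096 ]
[0.5699 0.2469 0.096 ]
[0.5557 0.2801 0.096 ]
[0.5240579  0.29881073 0.052     ] [0.61421214 0.33904148 0.052     ] [0.5469152  0.24205338 0.052     ] [0.64386523 0.28192565 0.052     ] 24.04851365201613 22.355707258276183 ctr [0.58226262 0.29045781 0.052     ]
edge 113.4093570883633 [0.50465998 0.30974856 0.014     ]
t 1.5833 p [0.5616 0.2744 0.168 ] gap 0.0439 F [-0.3 -0.3 -0.1] T [-0.09  0.08 -0.03] j [-0.52  0.77 -0.02  1.64  0.02  0.73 -0.15]
[[0.392, 0.001, 0.92], [-0.92, -0.001, 0.392], [0.001, -1.0, 0.0]] jaw 23.1
{"x":-0.076,"y":-0.000,"z":-0.032,"spin":0.0000}
```

Emit:
drive_tool:
  commands:
    - {"x": -0.042,"y": 0.2,"z": -0.032,"spin": 0}
    - {"x": 0,"y": 0.3,"z": 0,"spin": 0}
    - {"x": 0,"y": 0.3,"z": 0,"spin": 0}
    - {"x": 0,"y": 0.18,"z": 0,"spin": 0}
    - {"x": 0,"y": 0,"z": 0,"spin": 0}

```text
time: 2.0
position: [0.5503, 0.2766, 0.0686]
tool_rot: [-0.588, 0.593, -0.39, 0.387]
force: [-1.4, 0.3, 0.2]
finger_gap: 0.0441
```

Emit:
drive_tool:
  commands:
    - {"x": 0,"y": 0,"z": 0,"spin": 0}
    - {"x": 0,"y": 0,"z": 0,"spin": 0}
    - {"x": 0,"y": 0,"z": 0,"spin": 0}
    - {"x": 0,"y": 0,"z": 0,"spin": 0}
    - {"x": 0,"y": 0,"z": 0,"spin": 0}
  fingers: 0
  squeeze: 20

```text
time: 2.42
position: [0.5562, 0.279, 0.0742]
tool_rot: [0.592, -0.589, 0.388, -0.39]
force: [3.6, 0.9, 3.1]
finger_gap: 0.0213
```

```bash
python3 - <<'E'
from h import *
s,M=st()
E
```

```text
t 2.4167 p [0.5562 0.279  0.0742] gap 0.0213 F [3.6 0.9 3.1] T [ 0.18 -0.54 -0.02] j [-0.53  0.9  -0.02  1.7   0.03  0.53 -0.16]
[[0.394, 0.005, 0.919], [-0.919, 0.003, 0.394], [-0.001, -1.0, 0.006]] jaw 23.2
```

Emit:
drive_tool:
  commands:
    - {"x": 0,"y": 0,"z": 0,"spin": 0}
    - {"x": 0,"y": 0,"z": 0,"spin": 0}
    - {"x": 0,"y": 0,"z": 0,"spin": 0}

```text
time: 2.67
position: [0.5562, 0.279, 0.0741]
tool_rot: [0.592, -0.589, 0.388, -0.39]
force: [4.5, 1.4, 6.3]
finger_gap: 0.0214
```

```bash
python3 - <<'E'
from h import *
s,M=st(); snap('wrist','w2'); snap('side','s2')
E
```

```text
t 2.6667 p [0.5562 0.279  0.0741] gap 0.0214 F [4.5 1.4 6.3] T [ 0.26 -0.62  0.01] j [-0.53  0.9  -0.02  1.7   0.03  0.53 -0.16]
[[0.394, 0.005, 0.919], [-0.919, 0.003, 0.394], [-0.001, -1.0, 0.006]] jaw 23.2
```

View pics/w2.png

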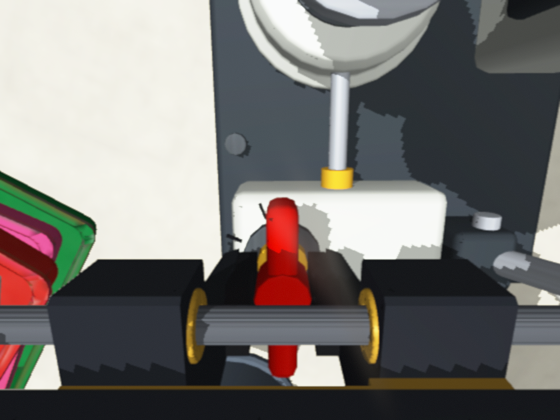

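Emit:
drive_tool:
  commands:
    - {"x": 0,"y": 0,"z": 0,"spin": 0}
    - {"x": 0,"y": 0,"z": 0,"spin": 0}
    - {"x": 0.11,"y": 0,"z": 0,"spin": 0}
    - {"x": 0.11,"y": 0,"z": 0,"spin": 0}
    - {"x": 0,"y": 0,"z": 0,"spin": 0}
  fingers: 0.5

```text
time: 3.18
position: [0.5637, 0.2526, 0.0719]
tool_rot: [-0.588, 0.591, -0.39, 0.391]
force: [0.3, -0.0, 0.1]
finger_gap: 0.044
```

Emit:
drive_tool:
  commands:
    - {"x": 0,"y": 0,"z": 0,"spin": 0}
    - {"x": 0,"y": 0,"z": 0,"spin": 0}
    - {"x": 0,"y": 0,"z": 0,"spin": 0}
    - {"x": 0,"y": 0,"z": 0,"spin": 0}
    - {"x": 0,"y": 0,"z": 0,"spin": 0}
    - {"x": 0,"y": 0,"z": 0,"spin": 0}
  fingers: 0

```text
time: 3.68
position: [0.5648, 0.2593, 0.0726]
tool_rot: [0.592, -0.589, 0.388, -0.39]
force: [4.7, 2.2, -3.7]
finger_gap: 0.0118
```

```bash
python3 - <<'E'
from h import *
s,M=st(); snap('wrist','w3')
E
```

```text
t 3.6833 p [0.5648 0.2593 0.0726] gap 0.0118 F [ 4.7  2.2 -3.7] T [ 0.34 -0.85  0.06] j [-0.49  0.9  -0.03  1.7   0.04  0.53 -0.13]
[[0.395, 0.005, 0.919], [-0.919, 0.003, 0.395], [-0.001, -1.0, 0.006]] jaw 23.3
```

View pics/w3.png

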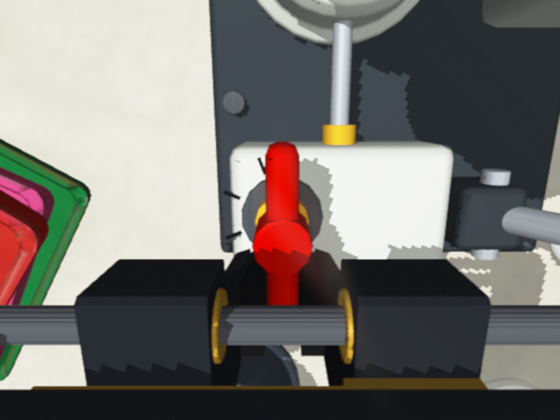

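The jaws now grip the plain bar (gap 11.8 mm), with the hub at (282,247). Now I'll turn it along the arc.

Emit:
drive_tool:
  commands:
    - {"x": 0,"y": 0,"z": 0.0155,"spin": -0.0333}
    - {"x": 0,"y": 0,"z": 0.0155,"spin": -0.0333}
    - {"x": 0,"y": 0,"z": 0.0155,"spin": -0.0333}
    - {"x": 0,"y": 0,"z": 0.0155,"spin": -0.0333}
    - {"x": 0,"y": 0,"z": 0.0155,"spin": -0.0333}
    - {"x": 0,"y": 0,"z": 0.0155,"spin": -0.0333}
    - {"x": 0,"y": 0,"z": 0.0155,"spin": -0.0333}
    - {"x": 0,"y": 0,"z": 0.0155,"spin": -0.0333}
    - {"x": 0,"y": 0,"z": 0.0155,"spin": -0.0333}
    - {"x": 0,"y": 0,"z": 0,"spin": 0}

```text
time: 4.57
position: [0.5739, 0.2675, 0.0725]
tool_rot: [0.683, -0.681, 0.187, -0.187]
force: [1.6, 0.9, 0.6]
finger_gap: 0.0117
```

```bash
python3 - <<'E'
from h import *
s,M=st(); snap('wrist','w4'); snap('side','s4'); print(bot.sense()['time'])
im,d,K,E=load('w4')
E
```

```text
t 4.5667 p [0.5739 0.2675 0.0725] gap 0.0117 F [1.6 0.9 0.6] T [ 0.22 -0.31  0.21] j [-0.41  0.92 -0.19  1.66  0.27  0.59  0.29]
[[0.86, 0.001, 0.51], [-0.51, 0.002, 0.86], [0.0, -1.0, 0.002]] jaw 59.3
4.6667
```

View pics/w4.png

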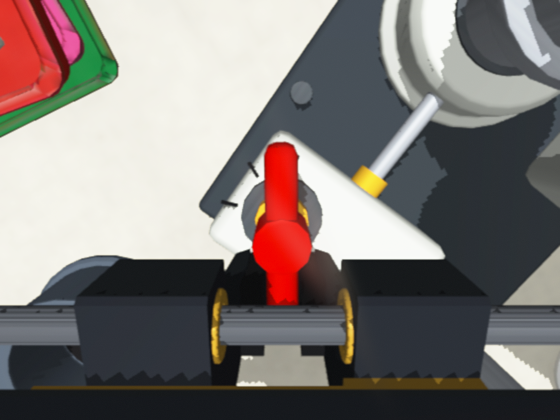

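Emit:
drive_tool:
  commands:
    - {"x": 0,"y": 0,"z": 0,"spin": 0}
    - {"x": 0,"y": 0,"z": 0,"spin": 0}
    - {"x": 0,"y": 0,"z": 0,"spin": 0}
    - {"x": 0,"y": -0.3,"z": 0,"spin": 0}
    - {"x": 0,"y": -0.4,"z": 0,"spin": 0}
    - {"x": 0,"y": -0.4,"z": 0,"spin": 0}
    - {"x": 0.3,"y": -0.4,"z": 0,"spin": 0}
  fingers: 0.5

```text
time: 5.25
position: [0.5902, 0.258, 0.2181]
tool_rot: [0.683, -0.682, 0.187, -0.184]
force: [-0.2, 1.1, 0.8]
finger_gap: 0.0441
```

```bash
python3 - <<'E'
from h import *
s,M=st(); snap('wrist','w5'); snap('side','s5')
g,w=cloud('s5'); x,y,z=w[...,0],w[...,1],w[...,2]
m=(np.hypot(x-.535,y-.4065)<.045)&(np.hypot(x-.535,y-.4065)>.03)&(z>.04)&(z<.13); print(m.sum(), np.histogram(z[m],bins=np.arange(.04,.13,.005)))
E
```

```text
t 5.25 p [0.5902 0.258  0.2181] gap 0.0441 F [-0.2  1.1  0.8] T [ 0.06 -0.02  0.04] j [-0.35  0.74 -0.25  1.52  0.21  0.91  0.38]
[[0.863, -0.004, 0.506], [-0.506, 0.003, 0.863], [-0.005, -1.0, 0.001]] jaw 59.6
317 (array([39, 94, 71,  6,  0,  0,  0,  1, 12, 27, 54, 10,  1,  2,  0,  0,  0]), array([0.04 , 0.045, 0.05 , 0.055, 0.06 , 0.065, 0.07 , 0.075, 0.08 ,
       0.085, 0.09 , 0.095, 0.1  , 0.105, 0.11 , 0.115, 0.12 , 0.125]))
```

View pics/s5.png

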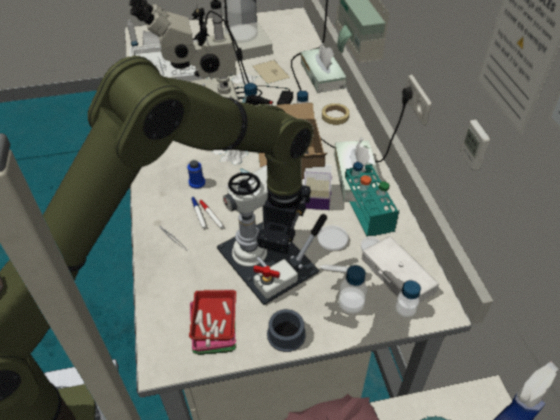

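View pics/w5.png

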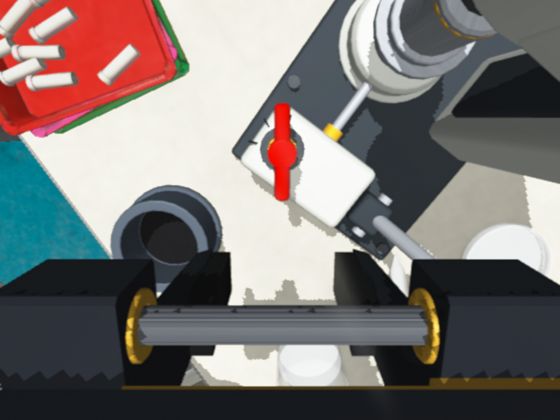

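```bash
python3 - <<'E'
from h import *
s,M=st()
D=[np.array([0,0,.04])]*5+[np.array([-.034,.008,.006])]*5
rows(D,[-6.4]*10)
E
```

```text
t 5.35 p [0.6009 0.2519 0.222 ] gap 0.0439 F [-0.1 -0.4 -0.4] T [ 0.01 -0.1   0.03] j [-0.34  0.74 -0.24  1.51  0.21  0.9   0.38]
[[0.856, 0.013, 0.517], [-0.517, 0.003, 0.856], [0.01, -1.0, 0.009]] jaw 58.9
{"x":0.004,"y":-0.400,"z":0.004,"spin":-0.0533}
{"x":0.004,"y":-0.400,"z":0.003,"spin":-0.0533}
{"x":0.005,"y":-0.400,"z":0.003,"spin":-0.0533}
{"x":0.005,"y":-0.400,"z":0.002,"spin":-0.0533}
{"x":0.005,"y":-0.400,"z":0.002,"spin":-0.0533}
{"x":-0.338,"y":-0.064,"z":0.085,"spin":-0.0533}
{"x":-0.326,"y":-0.064,"z":0.123,"spin":-0.0533}
{"x":-0.311,"y":-0.064,"z":0.158,"spin":-0.0533}
{"x":-0.291,"y":-0.064,"z":0.192,"spin":-0.0533}
{"x":-0.268,"y":-0.064,"z":0.223,"spin":-0.0533}
```

Emit:
drive_tool:
  commands:
    - {"x": 0,"y": -0.4,"z": 0,"spin": -0.0533}
    - {"x": 0,"y": -0.4,"z": 0,"spin": -0.0533}
    - {"x": 0,"y": -0.4,"z": 0,"spin": -0.0533}
    - {"x": 0,"y": -0.4,"z": 0,"spin": -0.0533}
    - {"x": 0,"y": -0.4,"z": 0,"spin": -0.0533}
    - {"x": -0.34,"y": -0.06,"z": 0.085,"spin": -0.0533}
    - {"x": -0.33,"y": -0.06,"z": 0.12,"spin": -0.0533}
    - {"x": -0.31,"y": -0.06,"z": 0.16,"spin": -0.0533}
    - {"x": -0.29,"y": -0.06,"z": 0.19,"spin": -0.0533}
    - {"x": -0.27,"y": -0.06,"z": 0.22,"spin": -0.0533}

```text
time: 6.18
position: [0.4224, 0.2917, 0.445]
tool_rot: [-0.677, 0.678, 0.203, -0.204]
force: [-0.1, 0.4, 0.3]
finger_gap: 0.0439
```

Emit:
drive_tool:
  commands:
    - {"x": 0,"y": -0.4,"z": 0,"spin": 0}
    - {"x": 0,"y": -0.4,"z": 0,"spin": 0}
    - {"x": 0,"y": -0.4,"z": 0,"spin": 0}
    - {"x": 0,"y": -0.4,"z": 0,"spin": 0}
    - {"x": 0,"y": -0.4,"z": 0,"spin": 0}
  fingers: 1

```text
time: 6.6
position: [0.4238, 0.2912, 0.647]
tool_rot: [-0.677, 0.678, 0.201, -0.202]
force: [0.6, 1.5, -0.0]
finger_gap: 0.0756
```

```bash
python3 - <<'E'
from h import *
s,M=st()
E
```

```text
t 6.6 p [0.4238 0.2912 0.647 ] gap 0.0756 F [ 0.6  1.5 -0. ] T [ 0.16 -0.05 -0.03] j [-0.36  0.36 -0.62  0.95  0.22  1.88  1.27]
[[0.838, -0.001, -0.546], [0.546, -0.002, 0.838], [-0.001, -1.0, -0.001]] jaw 123.1
```

Emit:
drive_tool:
  commands:
    - {"x": 0,"y": -0.4,"z": 0,"spin": 0}
    - {"x": 0,"y": -0.4,"z": 0,"spin": 0}
    - {"x": 0,"y": -0.4,"z": 0,"spin": 0}
    - {"x": 0,"y": -0.4,"z": 0,"spin": 0}
    - {"x": 0,"y": -0.4,"z": 0,"spin": 0}

```text
time: 7.02
position: [0.425, 0.286, 0.7029]
tool_rot: [-0.678, 0.68, 0.188, -0.207]
force: [0.3, 0.7, -0.6]
finger_gap: 0.0879
```

```bash
python3 - <<'E'
from h import *
s,M=st()
E
```

```text
t 7.0167 p [0.425  0.286  0.7029] gap 0.0879 F [ 0.3  0.7 -0.6] T [ 0.13 -0.01  0.  ] j [-0.74  0.39  0.14  0.7  -0.07  2.08  1.5 ]
[[0.844, -0.024, -0.536], [0.536, -0.01, 0.844], [-0.026, -1.0, 0.005]] jaw 122.4
```

Emit:
drive_tool:
  commands:
    - {"x": 0.2,"y": -0.4,"z": 0,"spin": 0}
    - {"x": 0.2,"y": -0.4,"z": 0,"spin": 0}
    - {"x": 0.2,"y": -0.4,"z": 0,"spin": 0}
    - {"x": 0.2,"y": -0.4,"z": 0,"spin": 0}

```text
time: 7.35
position: [0.4463, 0.2978, 0.7386]
tool_rot: [0.69, -0.667, -0.227, 0.167]
force: [0.2, 0.2, 1.0]
finger_gap: 0.0878
```

```bash
python3 - <<'E'
from h import *
s,M=st()
E
```

```text
t 7.35 p [0.4463 0.2978 0.7386] gap 0.0878 F [0.2 0.2 1. ] T [-0.02  0.11 -0.04] j [-0.78  0.41  0.29  0.56 -0.15  2.09  1.54]
[[0.841, 0.073, -0.536], [0.533, 0.056, 0.844], [0.092, -0.996, 0.008]] jaw 122.4
```

Emit:
drive_tool:
  commands:
    - {"x": 0.2,"y": -0.4,"z": 0,"spin": 0}
    - {"x": 0.2,"y": -0.4,"z": 0,"spin": 0}
    - {"x": 0.2,"y": -0.4,"z": 0,"spin": 0}
    - {"x": 0.2,"y": -0.4,"z": 0,"spin": 0}
    - {"x": 0.2,"y": -0.4,"z": 0,"spin": 0}
    - {"x": 0.2,"y": -0.4,"z": 0,"spin": 0}

```text
time: 7.85
position: [0.4498, 0.2962, 0.8019]
tool_rot: [0.704, -0.642, -0.285, 0.106]
force: [0.4, 0.9, -0.1]
finger_gap: 0.0885
```

```bash
python3 - <<'E'
from h import *
s,M=st()
E
```

```text
t 7.85 p [0.4498 0.2962 0.8019] gap 0.0885 F [ 0.4  0.9 -0.1] T [-0.08  0.19 -0.04] j [-0.78  0.39  0.34  0.41 -0.19  2.09  1.54]
[[0.815, 0.217, -0.537], [0.515, 0.153, 0.843], [0.265, -0.964, 0.013]] jaw 122.5
```

Driving past the reach limit tilts the tool outward (15° so far), so I'll continue.

Emit:
drive_tool:
  commands:
    - {"x": 0.25,"y": -0.4,"z": 0,"spin": 0}
    - {"x": 0.25,"y": -0.4,"z": 0,"spin": 0}
    - {"x": 0.25,"y": -0.4,"z": 0,"spin": 0}
    - {"x": 0.25,"y": -0.4,"z": 0,"spin": 0}
    - {"x": 0.25,"y": -0.4,"z": 0,"spin": 0}
    - {"x": 0.25,"y": -0.4,"z": 0,"spin": 0}
    - {"x": 0.25,"y": -0.4,"z": 0,"spin": 0}
    - {"x": 0.25,"y": -0.4,"z": 0,"spin": 0}

```text
time: 8.52
position: [0.4335, 0.2804, 0.8879]
tool_rot: [0.713, -0.604, -0.355, 0.027]
force: [0.3, -0.0, -0.1]
finger_gap: 0.0881
```

```bash
python3 - <<'E'
from h import *
s,M=st()
E
```

```text
t 8.5167 p [0.4335 0.2804 0.8879] gap 0.0881 F [ 0.3 -0.  -0.1] T [-0.19  0.4  -0.04] j [-0.79  0.34  0.47  0.24 -0.29  2.09  1.55]
[[0.747, 0.39, -0.539], [0.468, 0.268, 0.842], [0.473, -0.881, 0.017]] jaw 122.6
```

Emit:
drive_tool:
  commands:
    - {"x": 0.2,"y": -0.4,"z": 0,"spin": 0}
    - {"x": 0.2,"y": -0.4,"z": 0,"spin": 0}
    - {"x": 0.2,"y": -0.4,"z": 0,"spin": 0}
    - {"x": 0.2,"y": -0.4,"z": 0,"spin": 0}
    - {"x": 0.2,"y": -0.4,"z": 0,"spin": 0}
    - {"x": 0.2,"y": -0.4,"z": 0,"spin": 0}
    - {"x": 0.2,"y": -0.4,"z": 0,"spin": 0}
    - {"x": 0.2,"y": -0.4,"z": 0,"spin": 0}
    - {"x": 0.2,"y": -0.4,"z": 0,"spin": 0}

```text
time: 9.27
position: [0.3448, 0.2169, 0.989]
tool_rot: [0.712, -0.557, -0.423, -0.055]
force: [0.3, 0.3, -0.7]
finger_gap: 0.0881
```

```bash
python3 - <<'E'
from h import *
s,M=st()
E
```

```text
t 9.2667 p [0.3448 0.2169 0.989 ] gap 0.0881 F [ 0.3  0.3 -0.7] T [-0.22  0.49  0.02] j [-0.96  0.16  0.68  0.19 -0.32  2.09  1.54]
[[0.637, 0.55, -0.541], [0.393, 0.373, 0.841], [0.664, -0.748, 0.021]] jaw 122.7
```

Emit:
drive_tool:
  commands:
    - {"x": 0.2,"y": -0.4,"z": 0,"spin": 0}
    - {"x": 0.2,"y": -0.4,"z": 0,"spin": 0}
    - {"x": 0.2,"y": -0.4,"z": 0,"spin": 0}

```text
time: 9.52
position: [0.3097, 0.1914, 1.0175]
tool_rot: [0.71, -0.54, -0.443, -0.082]
force: [-1.2, 0.2, 1.5]
finger_gap: 0.0882
```

```bash
python3 - <<'E'
from h import *
s,M=st(); snap('side','s6'); snap('scene','c6')
g,w=cloud('s6'); x,y,z=w[...,0],w[...,1],w[...,2]
m=(np.hypot(x-.535,y-.4065)<.045)&(np.hypot(x-.535,y-.4065)>.03)&(z>.04)&(z<.13); print(m.sum(), np.histogram(z[m],bins=np.arange(.04,.13,.005)))
E
```

```text
t 9.5167 p [0.3097 0.1914 1.0175] gap 0.0882 F [-1.2  0.2  1.5] T [-0.29  0.64  0.02] j [-1.19  0.09  0.87  0.18 -0.28  2.09  1.54]
[[0.593, 0.596, -0.541], [0.362, 0.403, 0.84], [0.719, -0.695, 0.023]] jaw 122.8
328 (array([33, 89, 81, 29, 72, 19,  4,  1,  0,  0,  0,  0,  0,  0,  0,  0,  0]), array([0.04 , 0.045, 0.05 , 0.055, 0.06 , 0.065, 0.07 , 0.075, 0.08 ,
       0.085, 0.09 , 0.095, 0.1  , 0.105, 0.11 , 0.115, 0.12 , 0.125]))
```

View pics/s6.png

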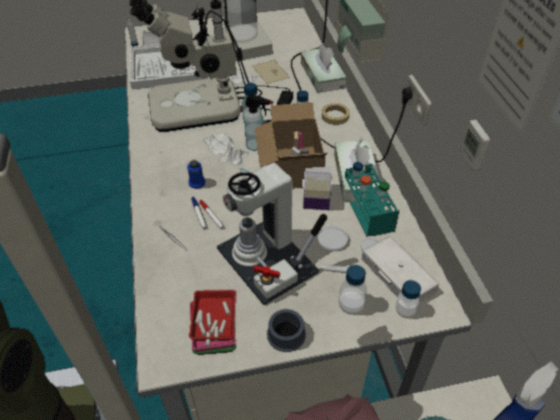

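View pics/c6.png

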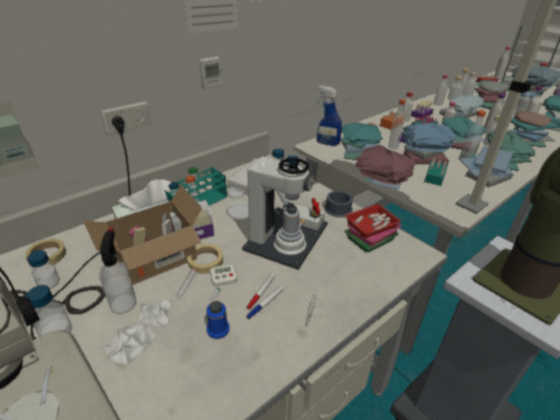

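```bash
python3 - <<'E'
from h import *
s,M=st()
M=M@R.from_euler('y',-1.8,degrees=True).as_matrix(); print(M.round(3))
y=M[:,1]; G=np.array([.535,.4065,.098]); T=G+.019*y; pre=T-.16*y; print(T,pre)
d=pre-s['position']; print(d, M.T@d*10, np.linalg.norm(d))
im,dd,K,E=load('s6')
for n,p in dict(tweez1=(160,225),tweez2=(185,245),pen1=(194,198),pen2=(205,228),pen3=(220,228),blue=(196,186)).items(): print(n,ray(K,E,*p,.005).round(3))
g,w=cloud('s6'); x,yy,z=w[...,0],w[...,1],w[...,2]
m=(np.hypot(x-.41,yy-.18)<.13)&(z>.075)&(z<.09); print('tray',cv2.boxPoints(cv2.minAreaRect(w[m][:,:2].astype(np.float32)*1000)))
E
```

```text
t 9.6167 p [0.3081 0.1903 1.0192] gap 0.0882 F [0.5 0.4 0.4] T [-0.36  0.62 -0.  ] j [-1.19  0.08  0.87  0.18 -0.28  2.09  1.54]
[[0.59, 0.597, -0.544], [0.362, 0.407, 0.839], [0.722, -0.691, 0.024]] jaw 122.9
[[ 0.572  0.597 -0.562]
 [ 0.388  0.407  0.827]
 [ 0.723 -0.691  0.001]]
[0.5463482  0.41422738 0.08486585] [0.45078441 0.34915469 0.19546922]
[ 0.14272487  0.15885535 -0.82370415] [-4.51931708  7.1925582   0.50226787] 0.8509370916410491
tweez1 [0.29  0.577 0.005]
tweez2 [0.356 0.481 0.005]
pen1 [0.403 0.669 0.005]
pen2 [0.422 0.535 0.005]
pen3 [0.466 0.525 0.005]
blue [0.415 0.722 0.005]
tray [[337.7529   113.346054]
 [443.8492    90.45738 ]
 [476.569    242.1241  ]
 [370.4727   265.01276 ]]
```

Emit:
drive_tool:
  commands:
    - {"x": 0,"y": 0,"z": 0,"spin": -0.015}
    - {"x": -0.215,"y": 0.34,"z": 0.024,"spin": 0}
    - {"x": -0.215,"y": 0.34,"z": 0.024,"spin": 0}
    - {"x": -0.215,"y": 0.34,"z": 0.024,"spin": 0}
    - {"x": -0.215,"y": 0.34,"z": 0.024,"spin": 0}
    - {"x": -0.215,"y": 0.34,"z": 0.024,"spin": 0}
    - {"x": -0.215,"y": 0.34,"z": 0.024,"spin": 0}
    - {"x": -0.215,"y": 0.34,"z": 0.024,"spin": 0}
    - {"x": -0.215,"y": 0.34,"z": 0.024,"spin": 0}
    - {"x": -0.215,"y": 0.34,"z": 0.024,"spin": 0}

```text
time: 10.45
position: [0.3286, 0.2358, 0.7549]
tool_rot: [0.739, -0.537, -0.402, -0.066]
force: [0.4, 1.0, 1.3]
finger_gap: 0.0879
```

```bash
python3 - <<'E'
from h import *
s,M=st()
print(M.T@(np.array([.4508,.349,.1955])-s['position'])*10)
E
```

```text
t 10.45 p [0.3286 0.2358 0.7549] gap 0.0879 F [0.4 1.  1.3] T [-0.26  0.49  0.01] j [-1.5  -0.34  0.31  1.54  0.46  1.27  0.92]
[[0.669, 0.529, -0.523], [0.333, 0.415, 0.847], [0.665, -0.74, 0.101]] jaw 121.7
[-2.52458669  5.25672234 -0.24708602]
```

Emit:
drive_tool:
  commands:
    - {"x": 0,"y": 0,"z": 0,"spin": 0}
    - {"x": 0,"y": 0,"z": 0,"spin": 0}

```text
time: 10.62
position: [0.3287, 0.2355, 0.7554]
tool_rot: [0.738, -0.539, -0.401, -0.065]
force: [-0.2, -0.7, 2.0]
finger_gap: 0.0884
```

```bash
python3 - <<'E'
from h import *
s,M=st()
print(M.T@(np.array([.4508,.349,.1955])-s['position'])*10)
E
```

```text
t 10.6167 p [0.3287 0.2355 0.7554] gap 0.0884 F [-0.2 -0.7  2. ] T [-0.25  0.43 -0.02] j [-1.5  -0.34  0.31  1.53  0.46  1.28  0.93]
[[0.67, 0.528, -0.522], [0.337, 0.411, 0.847], [0.662, -0.743, 0.097]] jaw 121.6
[-2.50696834  5.27201607 -0.21831375]
```

```bash
python3 - <<'E'
from h import *
s,M=st()
M=M@R.from_euler('y',-8.4,degrees=True).as_matrix(); print(M.round(3))
y=M[:,1]; G=np.array([.535,.4065,.096]); T=G+.019*y; pre=T-.16*y; print(T,pre)
d=pre-s['position']; print(d, M.T@d*10, np.linalg.norm(d))
E
```

```text
t 10.6167 p [0.3287 0.2355 0.7554] gap 0.0884 F [-0.2 -0.7  2. ] T [-0.25  0.43 -0.02] j [-1.5  -0.34  0.31  1.53  0.46  1.28  0.93]
[[0.67, 0.528, -0.522], [0.337, 0.411, 0.847], [0.662, -0.743, 0.097]] jaw 121.6
[[ 0.586  0.528 -0.614]
 [ 0.457  0.411  0.789]
 [ 0.669 -0.743 -0.001]]
[0.54503808 0.41430098 0.08187974] [0.46050687 0.34860853 0.20078717]
[ 0.13178176  0.11314076 -0.55460139] [-2.42148675  5.28239937  0.08749474] 0.5811625984052646
```

Emit:
drive_tool:
  commands:
    - {"x": 0,"y": 0,"z": 0,"spin": -0.035}
    - {"x": 0,"y": 0,"z": 0,"spin": -0.035}
    - {"x": -0.15,"y": 0.33,"z": 0.005,"spin": 0}
    - {"x": -0.15,"y": 0.33,"z": 0.005,"spin": 0}
    - {"x": -0.15,"y": 0.33,"z": 0.005,"spin": 0}
    - {"x": -0.15,"y": 0.33,"z": 0.005,"spin": 0}
    - {"x": -0.15,"y": 0.33,"z": 0.005,"spin": 0}
    - {"x": -0.15,"y": 0.33,"z": 0.005,"spin": 0}
    - {"x": -0.15,"y": 0.33,"z": 0.005,"spin": 0}
    - {"x": -0.15,"y": 0.33,"z": 0.005,"spin": 0}

```text
time: 11.45
position: [0.4018, 0.2994, 0.4894]
tool_rot: [0.708, -0.536, -0.459, -0.033]
force: [0.8, 1.1, -0.9]
finger_gap: 0.0881
```

```bash
python3 - <<'E'
from h import *
s,M=st()
y=M[:,1]; G=np.array([.535,.4065,.096]); T=G+.019*y; pre=T-.16*y; 
print(M.T@(pre-s['position'])*10)
E
```

```text
t 11.45 p [0.4018 0.2994 0.4894] gap 0.0881 F [ 0.8  1.1 -0.9] T [-0.37  0.58  0.07] j [-1.56 -0.08  0.72  2.18  0.55  0.31  0.94]
[[0.577, 0.539, -0.614], [0.444, 0.424, 0.789], [0.685, -0.728, 0.006]] jaw 127.9
[-1.45258944  2.62605842  0.00617798]
```

Emit:
drive_tool:
  commands:
    - {"x": -0.16,"y": 0.29,"z": 0,"spin": 0}
    - {"x": -0.16,"y": 0.29,"z": 0,"spin": 0}
    - {"x": -0.16,"y": 0.29,"z": 0,"spin": 0}
    - {"x": -0.16,"y": 0.29,"z": 0,"spin": 0}

```text
time: 11.78
position: [0.4172, 0.3089, 0.4319]
tool_rot: [0.7, -0.545, -0.461, -0.034]
force: [0.3, 0.2, -0.3]
finger_gap: 0.0884
```

```bash
python3 - <<'E'
from h import *
s,M=st()
y=M[:,1]; G=np.array([.535,.4065,.096]); T=G+.019*y; pre=T-.16*y; 
print(M.T@(pre-s['position'])*10)
E
```

```text
t 11.7833 p [0.4172 0.3089 0.4319] gap 0.0884 F [ 0.3  0.2 -0.3] T [-0.35  0.57  0.01] j [-1.22  0.08  0.47  2.27  0.75  0.08  0.74]
[[0.573, 0.549, -0.609], [0.455, 0.405, 0.793], [0.682, -0.731, -0.018]] jaw 127.5
[-1.17208763  2.08759748  0.1186121 ]
```

```bash
cat > kin.py <<'E'
import numpy as np
from scipy.optimize import least_squares
from scipy.spatial.transform import Rotation as R
Q=np.array([[-1.1402,.68998,-.19453,1.56633,.15731,.90248,-.21509],[-.64,.49,-.02,2.02,.01,.63,-.27],[-.52,.77,-.02,1.64,.02,.73,-.15],[-.53,.90,-.02,1.70,.03,.53,-.16],[-.41,.92,-.19,1.66,.27,.59,.29],[-.34,.74,-.24,1.51,.21,.9,.38],[-.36,.36,-.62,.95,.22,1.88,1.27],[-.74,.39,.14,.70,-.07,2.08,1.5],[-.78,.41,.29,.56,-.15,2.09,1.54],[-.78,.39,.34,.41,-.19,2.09,1.54],[-.79,.34,.47,.24,-.29,2.09,1.55],[-.96,.16,.68,.19,-.32,2.09,1.54],[-1.19,.08,.87,.18,-.28,2.09,1.54],[-1.5,-.34,.31,1.53,.46,1.28,.93],[-1.56,-.08,.72,2.18,.55,.31,.94],[-1.22,.08,.47,2.27,.75,.08,.74]])
P=np.array([[.24133,.57585,.23791],[.4002,.2492,.2387],[.5616,.2744,.168],[.5648,.2593,.0726],[.5739,.2675,.0725],[.6009,.2519,.222],[.4238,.2912,.647],[.425,.286,.7029],[.4463,.2978,.7386],[.4498,.2962,.8019],[.4335,.2804,.8879],[.3448,.2169,.989],[.3081,.1903,1.0192],[.3287,.2355,.7554],[.4018,.2994,.4894],[.4172,.3089,.4319]])
Y=np.array([[0,0,-1],[0,0,-1],[0,0,-1],[0,0,-1],[0,0,-1],[.013,.003,-1],[0,0,-1],[-.024,-.01,-1],[.073,.056,-.996],[.217,.153,-.964],[.39,.268,-.881],[.55,.373,-.748],[.597,.407,-.691],[.528,.411,-.743],[.539,.424,-.728],[.549,.405,-.731]])
Z=np.array([[.386,.922,0],[.92,.391,0],[.92,.392,0],[.919,.395,0],[.51,.86,0],[.517,.856,.009],[-.546,.838,0],[-.536,.844,.005],[-.536,.844,.008],[-.537,.843,.013],[-.539,.842,.017],[-.541,.841,.021],[-.544,.839,.024],[-.522,.847,.097],[-.614,.789,.006],[-.609,.793,-.018]])
def rz(a): return R.from_euler('z',a).as_matrix()
def ry(a): return R.from_euler('y',a).as_matrix()
def fk(q,p,sg,full=False):
    # p: d1,d3,d5,dt, a1..a3 offsets, j offsets
    pts=[]
    M=rz(sg[0]*q[0]+p[8]); o=np.array([0,0,p[0]])+M@[p[4],0,0]; pts.append(o)
    M=M@ry(q[1]); M=M@rz(sg[1]*q[2]); o=o+M@[p[5],0,p[1]]; pts.append(o)
    M=M@ry(q[3]); M=M@rz(sg[2]*q[4]); o=o+M@[p[6],0,p[2]]; pts.append(o)
    M=M@ry(q[5]); M=M@rz(sg[3]*q[6]+p[9]); o=o+M@[0,0,p[3]]
    # tool: y along M z ; z jaw = M x
    return (o,M[:,2],M[:,0],pts) if full else (o,M[:,2],M[:,0])
def res(p,sg):
    r=[]
    for q,pp,y,z in zip(Q,P,Y,Z):
        o,a,b=fk(q,p,sg); r+=list((o-pp)*1)+list((a-y)*.3)+list((b-z)*.3)
    return np.array(r)
if __name__=='__main__':
    import itertools
    out=[]
    for sg in itertools.product([1,-1],repeat=4):
        for p9 in (0,1.57,3.14,-1.57):
          r=least_squares(res,[.3,.4,.4,.25,0,0,0,0,0,p9],args=(sg,)); out.append((r.cost,sg,r.x))
    out.sort(key=lambda t:t[0])
    for o in out[:3]: print(o[0],o[1],o[2].round(4))
    import json; json.dump([list(out[0][1]),list(out[0][2])],open('kin.json','w'))
    r=res(out[0][2],out[0][1]).reshape(-1,9); print((np.abs(r[:,:3]).max(1)*1000).round(1), (np.abs(r[:,3:]).max(1)/.3).round(3))
E
python3 kin.py
```

```text
0.002440919632375714 (-1, -1, -1, -1) [ 3.62700000e-01  5.53200000e-01  3.48600000e-01  3.35000000e-01
 -4.30000000e-03  6.50000000e-03 -4.30000000e-03  1.48784126e+05
 -7.79000000e-02 -3.21190000e+00]
0.002440919632375715 (-1, -1, -1, -1) [ 3.62700e-01  5.53200e-01  3.48600e-01  3.35000e-01 -4.30000e-03
  6.50000e-03 -4.30000e-03 -2.95774e+01 -7.79000e-02 -3.21190e+00]
0.0024409196323757205 (-1, -1, -1, -1) [ 3.62700e-01  5.53200e-01  3.48600e-01  3.35000e-01 -4.30000e-03
  6.50000e-03 -4.30000e-03  1.86147e+01 -7.79000e-02  3.07130e+00]
[ 1.   8.6  4.1 18.4  6.3  2.5  9.3  6.3  4.1  4.2  5.2 10.7  5.3 16.2
  3.5  4.5] [0.007 0.013 0.01  0.012 0.003 0.006 0.007 0.004 0.004 0.017 0.038 0.048
 0.048 0.047 0.048 0.05 ]
```

```bash
cat > kin2.py <<'E'
from kin import *
def fk(q,p,full=False):
    pts=[]
    M=rz(-q[0]+p[8]); o=np.array([p[14],p[15],p[0]])+M@[p[4],p[10],0]; pts.append(o)
    M=M@ry(q[1]+p[16]); M=M@rz(-q[2]+p[17]); o=o+M@[p[5],p[11],p[1]]; pts.append(o)
    M=M@ry(q[3]+p[18]); M=M@rz(-q[4]+p[19]); o=o+M@[p[6],p[12],p[2]]; pts.append(o)
    M=M@ry(q[5]+p[20]); M=M@rz(-q[6]+p[9]); o=o+M@[p[7],p[13],p[3]]
    return (o,M[:,2],M[:,0],pts) if full else (o,M[:,2],M[:,0])
def res(p):
    r=[]
    for q,pp,y,z in zip(Q,P,Y,Z):
        o,a,b=fk(q,p); r+=list((o-pp)*1)+list((a-y)*.3)+list((b-z)*.3)
    return np.array(r+list(.02*p[4:9])+list(.02*p[10:]))
if __name__=='__main__':
    p0=np.zeros(21); p0[:4]=.36,.55,.35,.335; p0[9]=3.14
    r=least_squares(res,p0); print(r.cost,r.x.round(4)); np.save('kin2.npy',r.x)
    e=r.fun[:len(Q)*9].reshape(-1,9); print((np.abs(e[:,:3]).max(1)*1000).round(1), (np.abs(e[:,3:]).max(1)/.3).round(3))
E
python3 kin2.py
```

```text
0.00026408991686123647 [ 3.4940e-01  5.5870e-01  3.4580e-01  3.2210e-01  2.9000e-03  2.3000e-03
  1.6000e-03  4.4000e-03  2.8000e-03  3.1399e+00 -1.9600e-02 -2.5700e-02
 -4.1000e-03 -1.0000e-04 -2.9000e-03 -4.4000e-03 -3.0000e-04 -5.2000e-03
  3.0000e-03  2.5000e-03 -2.1000e-03]
[ 2.4  5.1  4.8 15.1  3.2  3.7  2.2  1.2  2.3  2.1  2.3  2.   3.9  2.3
  1.3  1.7] [0.003 0.007 0.004 0.011 0.006 0.002 0.005 0.006 0.003 0.006 0.006 0.004
 0.003 0.003 0.004 0.005]
```

```bash
cat > ik.py <<'E'
from kin2 import *
p=np.load('kin2.npy')
lo=np.array([-3.01,-.46,-1.47,.13,-1,.04,-2.66]);hi=np.array([3.01,2.08,1.51,2.56,4.14,2.09,2.66])
def ik(o,y,z,q0,m=.02):
    def f(q):
        a,b,c=fk(q,p); return np.r_[a-o,(b-y)*.3,(c-z)*.3]
    r=least_squares(f,np.clip(q0,lo+m+1e-6,hi-m-1e-6),bounds=(lo+m,hi-m)); return r.x,np.sqrt(2*r.cost)
def pose(G,az,tilt,flip=1):
    a,t=np.radians([az,tilt]); h=np.array([np.cos(a),np.sin(a),0]); y=h*np.sin(t)+[0,0,-np.cos(t)]; z=flip*np.array([-np.sin(a),np.cos(a),0]); return np.array(G)+.019*y,y,z
E
python3 - <<'E'
from ik import *
rng=np.random.default_rng(0)
for az in (-10,10,23,34,50,60):
  for tilt in (40,45):
    for flip in (1,-1):
      o,y,z=pose([.535,.4065,.096],az,tilt,flip); S=[]
      for k in range(12):
        q,e=ik(o,y,z,rng.uniform(lo,hi))
        if e<.004: S.append(q)
      print(az,tilt,flip,len(S)); 
      for q in S[:4]: print('   ',q.round(2))
E
```

```text
-10 40 1 7
    [-0.32  1.47 -1.44  1.87  2.01  1.91 -0.75]
    [-1.4   1.16  0.79  1.91  4.12  0.06  2.45]
    [-1.18  1.01  0.33  1.92  1.67  0.37 -1.27]
    [-1.27  1.06  0.5   1.93  1.73  0.23 -1.38]
-10 40 -1 4
    [-1.36  1.12  0.68  1.91  1.89  0.06  1.55]
    [-1.36  1.12  0.68  1.91  1.89  0.06  1.55]
    [-0.82  0.99 -0.3   1.88  1.67  0.87  2.06]
    [-1.31  1.08  0.56  1.9   1.65  0.17  1.83]
-10 45 1 9
    [-1.    1.   -0.04  1.93  1.74  0.76 -1.28]
    [-1.41  1.16  0.71  1.95  2.26  0.15 -2.01]
    [-1.41  1.17  0.73  1.95  2.36  0.13 -2.11]
    [-1.11  1.01  0.15  1.94  1.75  0.61 -1.34]
-10 45 -1 4
    [-1.49  1.26  0.9   1.91  4.09  0.1  -0.76]
    [-0.53  1.18 -0.89  1.88  1.85  1.47  2.12]
    [-0.74  1.05 -0.5   1.89  1.76  1.12  2.01]
    [-1.03  1.01  0.01  1.91  1.71  0.72  1.88]
10 40 1 7
    [-0.36  1.17 -0.99  2.03  2.05  1.31 -0.77]
    [-1.03  0.97  0.21  2.07  2.49  0.5  -1.69]
    [-1.02  0.97  0.19  2.06  2.47  0.51 -1.66]
    [-1.5   1.53  1.37  2.07  4.08  0.91  2.56]
10 40 -1 5
    [-0.95  0.96  0.05  2.05  2.3   0.58  1.68]
    [-1.39  1.2   0.88  2
[... 2872 characters left out ...]
 [-0.94  1.09  0.64  2.07  4.01  1.   -2.24]
    [-0.29  0.99 -0.47  2.05  3.11  0.46 -0.93]
    [-0.08  1.12 -0.86  2.04  2.54  0.55 -0.21]
    [-0.26  1.01 -0.53  2.05  3.03  0.46 -0.83]
60 40 -1 6
    [-0.27  1.01 -0.54  2.06  2.99  0.48  2.34]
    [-0.92  1.06  0.56  2.08  3.98  0.94  0.97]
    [-0.18  1.05 -0.7   2.06  2.76  0.51  2.63]
    [-0.18  1.05 -0.7   2.06  2.75  0.51  2.64]
60 45 1 3
    [-0.24  1.04 -0.52  2.09  3.18  0.59 -0.94]
    [ 0.05  1.29 -1.12  2.08  2.49  0.75  0.02]
    [-0.2   1.06 -0.6   2.09  3.08  0.59 -0.8 ]
60 45 -1 3
    [-1.18  1.6   1.4   2.14  3.89  1.79  0.41]
    [-0.33  1.01 -0.41  2.11  3.29  0.62  2.04]
    [-0.11  1.12 -0.79  2.1   2.84  0.63  2.64]
```

```bash
cat > sim.py <<'E'
from ik import *
def step(q,o,y,z,lim=.18):
    # local IK: bounded, small regularisation to previous
    def f(x):
        a,b,c=fk(x,p); return np.r_[(a-o)*10,(b-y)*3,(c-z)*3,(x-q)*.02]
    l=np.maximum(lo+.005,q-lim); h=np.minimum(hi-.005,q+lim)
    r=least_squares(f,np.clip(q,l+1e-6,h-1e-6),bounds=(l,h)); return r.x
def run(q,way,y,z,v=.03,verbose=True):
    o=fk(q,p)[0]; worst=0
    for w in way:
        w=np.array(w); n=max(1,int(np.ceil(np.linalg.norm(w-o)/v))); s=o.copy()
        for k in range(n):
            q=step(q,s+(w-s)*(k+1)/n,y,z)
            a,b,c=fk(q,p); e=np.linalg.norm(a-(s+(w-s)*(k+1)/n)); e2=np.degrees(np.arccos(min(1,b@y))); worst=max(worst,e2)
        o=w
        if verbose: print(w,'q',q.round(2),'err %.3f m %.1f deg'%(e,e2),'worst',round(worst,1))
    return q,worst
E
python3 - <<'E'
from sim import *
q0=np.array([-1.22,.08,.47,2.27,.75,.08,.74])
o,y,z=fk(q0,p); print(o,y,z)
G=np.array([.535,.4065,.096]);T=G+.019*y;pre=T-.16*y
A=[.40,.30,.5]
for name,ways in dict(direct=[pre,T],right=[A,[.57,.06,.5],[.57,.06,.3],[.5,.2,.3],pre,T],right2=[A,[.6,.1,.5],[.6,.1,.35],pre,T],left=[A,[.25,.52,.5],[.25,.52,.25],[.35,.42,.22],pre,T],out=[A,[.6,.45,.5],[.7,.2,.5],[.6,.1,.4],pre,T]).items():
    print(name); run(q0,ways,y,z)
E
```

```text
[0.41547615 0.30838816 0.43021779] [ 0.54771402  0.4002262  -0.73473011] [-0.60654814  0.79481482 -0.01920324]
direct
[0.45777232 0.35006811 0.19959695] q [-0.4   0.64 -0.61  2.28  2.18  0.57 -0.68] err 0.020 m 7.5 deg worst 10.2
[0.54540657 0.4141043  0.08204013] q [-0.35  1.05 -0.65  2.14  2.56  0.89 -0.81] err 0.000 m 0.0 deg worst 10.2
right
[0.4 0.3 0.5] q [-1.24 -0.06  0.39  2.14  0.48  0.36  1.01] err 0.000 m 0.0 deg worst 0.0
[0.57 0.06 0.5 ] q [-1.92 -0.45  1.5   1.92  0.4   0.54  1.71] err 0.004 m 0.3 deg worst 0.3
[0.57 0.06 0.3 ] q [-1.96 -0.45  1.5   2.32  1.26  0.33  0.78] err 0.119 m 5.3 deg worst 5.3
[0.5 0.2 0.3] q [-2.33 -0.45  1.5   2.43  1.69  0.5   0.07] err 0.086 m 2.7 deg worst 5.3
[0.45777232 0.35006811 0.19959695] q [-2.75 -0.45  1.5   2.49  1.68  0.74 -0.28] err 0.184 m 3.3 deg worst 5.3
[0.54540657 0.4141043  0.08204013] q [-2.74 -0.45  1.5   2.45  1.63  0.73 -0.21] err 0.343 m 3.7 deg worst 5.3
right2
[0.4 0.3 0.5] q [-1.24 -0.06  0.39  2.14  0.48  0.36  1.01] err 0.000 m 0.0 deg worst 0.0
[0.6 0.1 0.5] q [-2.04 -0.45  1.5   1.9   0.57  0.54  1.48] err 0.0
[... 826 characters left out ...]
54540657 0.4141043  0.08204013] q [-0.6   0.97 -0.23  2.16  2.85  0.76 -1.27] err 0.000 m 0.0 deg worst 0.0
out
[0.4 0.3 0.5] q [-1.24 -0.06  0.39  2.14  0.48  0.36  1.01] err 0.000 m 0.0 deg worst 0.0
[0.6  0.45 0.5 ] q [-0.86  0.39  0.2   1.57 -0.05  0.44  1.56] err 0.000 m 0.0 deg worst 0.0
[0.7 0.2 0.5] q [-0.1   0.38 -0.2   1.56 -0.37  0.53  2.23] err 0.000 m 0.0 deg worst 0.0
[0.6 0.1 0.4] q [ 0.42  0.37 -0.65  1.99 -0.6   0.22  2.65] err 0.000 m 0.0 deg worst 0.0
[0.45777232 0.35006811 0.19959695] q [-0.88  0.55  0.18  2.1  -0.99  0.05  2.47] err 0.042 m 15.6 deg worst 15.6
[0.54540657 0.4141043  0.08204013] q [-0.8   0.87  0.12  1.81 -0.99  0.05  2.47] err 0.042 m 17.4 deg worst 17.4
```

```bash
cat >> h.py <<'E'
def to(ps,M,o):
    for q in ps:
        d=M.T@(np.array(q)-o); n=np.linalg.norm(d); print(q,'rows>=%.1f'%(n/.0417),'total',(d*10).round(3)); o=np.array(q)
E
python3 - <<'E'
from h import *
s,M=st()
to([[.40,.32,.49],[.25,.52,.48],[.25,.52,.25]],M,s['position'])
E
```

```text
t 11.7833 p [0.4172 0.3089 0.4319] gap 0.0884 F [ 0.3  0.2 -0.3] T [-0.35  0.57  0.01] j [-1.22  0.08  0.47  2.27  0.75  0.08  0.74]
[[0.573, 0.549, -0.609], [0.455, 0.405, 0.793], [0.682, -0.731, -0.018]] jaw 127.5
[0.4, 0.32, 0.49] rows>=1.5 total [ 0.348 -0.475  0.182]
[0.25, 0.52, 0.48] rows>=6.0 total [-0.018  0.058  2.501]
[0.25, 0.52, 0.25] rows>=5.5 total [-1.568  1.682  0.042]
```

Emit:
drive_tool:
  commands:
    - {"x": 0.174,"y": -0.238,"z": 0.09,"spin": 0}
    - {"x": 0.174,"y": -0.238,"z": 0.09,"spin": 0}
    - {"x": 0,"y": 0.007,"z": 0.31,"spin": 0}
    - {"x": 0,"y": 0.007,"z": 0.31,"spin": 0}
    - {"x": 0,"y": 0.007,"z": 0.31,"spin": 0}
    - {"x": 0,"y": 0.007,"z": 0.31,"spin": 0}
    - {"x": 0,"y": 0.007,"z": 0.31,"spin": 0}
    - {"x": 0,"y": 0.007,"z": 0.31,"spin": 0}
    - {"x": 0,"y": 0.007,"z": 0.31,"spin": 0}
    - {"x": 0,"y": 0.007,"z": 0.31,"spin": 0}

```text
time: 12.62
position: [0.2488, 0.5185, 0.4838]
tool_rot: [0.704, -0.542, -0.458, -0.033]
force: [-0.4, 0.4, 0.1]
finger_gap: 0.0881
```

```bash
python3 - <<'E'
from h import *
s,M=st()
to([[.25,.52,.25],[.35,.42,.22]],M,s['position'])
E
```

```text
t 12.6167 p [0.2488 0.5185 0.4838] gap 0.0881 F [-0.4  0.4  0.1] T [-0.28  0.51 -0.04] j [-1.46  0.17 -0.06  1.95  0.93  0.71  0.08]
[[0.579, 0.543, -0.609], [0.449, 0.411, 0.793], [0.681, -0.732, -0.006]] jaw 127.5
[0.25, 0.52, 0.25] rows>=5.6 total [-1.578  1.725  0.019]
[0.35, 0.42, 0.22] rows>=3.5 total [-0.075  0.352 -1.4  ]
```

Tracking is as modelled, so I'll carry on down.

Emit:
drive_tool:
  commands:
    - {"x": -0.226,"y": 0.246,"z": 0,"spin": 0}
    - {"x": -0.226,"y": 0.246,"z": 0,"spin": 0}
    - {"x": -0.226,"y": 0.246,"z": 0,"spin": 0}
    - {"x": -0.226,"y": 0.246,"z": 0,"spin": 0}
    - {"x": -0.226,"y": 0.246,"z": 0,"spin": 0}
    - {"x": -0.226,"y": 0.246,"z": 0,"spin": 0}
    - {"x": -0.226,"y": 0.246,"z": 0,"spin": 0}

```text
time: 13.2
position: [0.2529, 0.5183, 0.2654]
tool_rot: [0.704, -0.54, -0.459, -0.036]
force: [1.2, -0.4, -0.1]
finger_gap: 0.0881
```

```bash
python3 - <<'E'
from h import *
s,M=st()
y=M[:,1];G=np.array([.535,.4065,.096]);T=G+.019*y;pre=T-.16*y; print(T,pre)
to([[.35,.42,.22],pre,T],M,s['position'])
E
```

```text
t 13.2 p [0.2529 0.5183 0.2654] gap 0.0881 F [ 1.2 -0.4 -0.1] T [-0.31  0.48  0.  ] j [-1.47  0.53 -0.04  2.31  1.96  0.61 -1.14]
[[0.576, 0.547, -0.608], [0.445, 0.414, 0.794], [0.686, -0.728, -0.005]] jaw 127.4
[0.54539184 0.41436587 0.08217474] [0.45788162 0.34812695 0.19859796]
[0.35, 0.42, 0.22] rows>=3.5 total [-0.19   0.455 -1.368]
[0.45788162 0.34812695 0.19859796] rows>=3.2 total [ 0.154  0.448 -1.225]
[0.54539184 0.41436587 0.08217474] rows>=3.8 total [-0.   1.6  0. ]
```

Emit:
drive_tool:
  commands:
    - {"x": -0.038,"y": 0.09,"z": -0.274,"spin": 0}
    - {"x": -0.038,"y": 0.09,"z": -0.274,"spin": 0}
    - {"x": -0.038,"y": 0.09,"z": -0.274,"spin": 0}
    - {"x": -0.038,"y": 0.09,"z": -0.274,"spin": 0}
    - {"x": -0.038,"y": 0.09,"z": -0.274,"spin": 0}
    - {"x": 0.038,"y": 0.11,"z": -0.306,"spin": 0}
    - {"x": 0.038,"y": 0.11,"z": -0.306,"spin": 0}
    - {"x": 0.038,"y": 0.11,"z": -0.306,"spin": 0}
    - {"x": 0.038,"y": 0.11,"z": -0.306,"spin": 0}

```text
time: 13.95
position: [0.4652, 0.3412, 0.2016]
tool_rot: [0.7, -0.543, -0.462, -0.038]
force: [1.4, 2.0, -0.0]
finger_gap: 0.0882
```

```bash
python3 - <<'E'
from h import *
s,M=st()
y=M[:,1];G=np.array([.535,.4065,.096]);T=G+.019*y;pre=T-.16*y
to([pre,T],M,s['position'])
im,d,P=snap('wrist','w7'); snap('side','s7')
s,M=st()
E
```

```text
t 13.95 p [0.4652 0.3412 0.2016] gap 0.0882 F [ 1.4  2.  -0. ] T [-0.32  0.57 -0.02] j [-0.65  0.68 -0.18  2.47  2.87  0.79 -1.39]
[[0.569, 0.556, -0.606], [0.448, 0.408, 0.795], [0.689, -0.725, -0.017]] jaw 127.3
[0.4566384  0.34902012 0.1981593 ] rows>=0.3 total [-0.038  0.009  0.114]
[0.54555936 0.41424552 0.08223385] rows>=3.8 total [-0.   1.6  0. ]
t 14.05 p [0.4695 0.3358 0.2014] gap 0.088 F [-0.6 -0.5 -0.1] T [-0.31  0.62 -0.01] j [-0.64  0.68 -0.18  2.47  2.86  0.79 -1.39]
[[0.574, 0.563, -0.595], [0.442, 0.398, 0.804], [0.689, -0.724, -0.02]] jaw 126.5
```

View pics/w7.png

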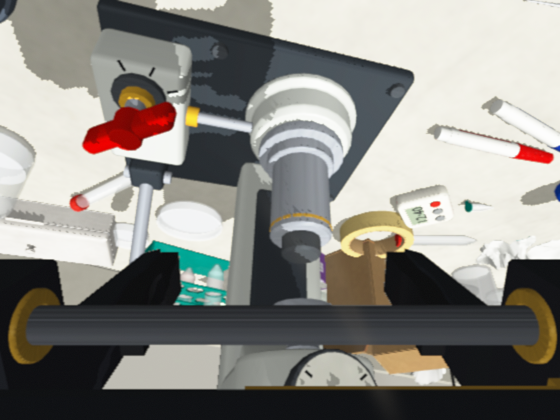

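View pics/s7.png

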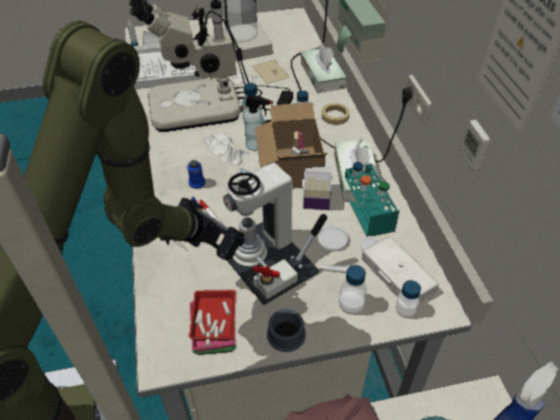

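```bash
python3 - <<'E'
from h import *
from scipy.optimize import least_squares
g,w=cloud('w7'); x,y,z=w[...,0],w[...,1],w[...,2]
near=np.hypot(x-.535,y-.4065)<.05
for lo,hi,r in [(.064,.073,.028),(.08,.10,.023),(.10,.12,.023),(.12,.135,.023),(.14,.152,.0145)]:
    m=near&(z>lo)&(z<hi); q=w[m]
    f=lambda c:np.hypot(q[:,0]-c[0],q[:,1]-c[1])-r
    R_=least_squares(f,[.535,.4065],loss='soft_l1',f_scale=.001); print(lo,m.sum(),R_.x.round(4),np.abs(R_.fun).mean())
m=near&(np.hypot(x-.535,y-.4065)>.03)&(np.hypot(x-.535,y-.4065)<.036)&(z>.04)&(z<.08); print(np.median(z[m]),np.percentile(z[m],[10,90]))
E
```

```text
0.064 589 [0.5309 0.4068] 0.0003897029307864059
0.08 1158 [0.5308 0.4068] 0.0003514446702710092
0.1 1296 [0.5308 0.4068] 0.00037571677710757946
0.12 1083 [0.5308 0.4067] 0.00037710662050983903
0.14 813 [0.531  0.4069] 0.0015743176563659167
0.062407660531762665 [0.05067739 0.07260371]
```

Emit:
drive_tool:
  commands:
    - {"x": 0,"y": 0,"z": 0,"spin": -0.012}
    - {"x": 0,"y": 0,"z": 0,"spin": 0}

```text
time: 14.22
position: [0.4601, 0.3397, 0.2005]
tool_rot: [0.694, -0.545, -0.47, -0.028]
force: [-0.1, 0.6, 0.0]
finger_gap: 0.088
```

```bash
python3 - <<'E'
from h import *
s,M=st()
y=M[:,1];G=np.array([.532,.4067,.096]);T=G+.019*y;pre=T-.12*y
to([pre,T],M,s['position'])
E
```

```text
t 14.2167 p [0.4601 0.3397 0.2005] gap 0.088 F [-0.1  0.6  0. ] T [-0.3   0.59  0.01] j [-0.66  0.68 -0.17  2.48  2.87  0.79 -1.37]
[[0.557, 0.551, -0.622], [0.474, 0.405, 0.782], [0.683, -0.73, -0.036]] jaw 128.5
[0.4763744  0.36582435 0.16972906] rows>=1.0 total [0.004 0.421 0.114]
[0.54246422 0.41438948 0.08213018] rows>=2.9 total [0.  1.2 0. ]
```

Emit:
drive_tool:
  commands:
    - {"x": 0,"y": 0.1,"z": 0.04,"spin": 0.025}
    - {"x": 0,"y": 0.2,"z": 0.04,"spin": 0}
    - {"x": 0,"y": 0.12,"z": 0.034,"spin": 0}
    - {"x": 0,"y": 0,"z": 0,"spin": 0}
    - {"x": 0,"y": 0,"z": 0,"spin": 0}

```text
time: 14.63
position: [0.4719, 0.3628, 0.1675]
tool_rot: [0.706, -0.546, -0.45, -0.038]
force: [-0.3, -0.5, 0.2]
finger_gap: 0.0882
```

```bash
python3 - <<'E'
from h import *
s,M=st()
y=M[:,1];G=np.array([.532,.4067,.096]);T=G+.019*y;pre=T-.12*y
to([pre,T],M,s['position'])
E
```

```text
t 14.6333 p [0.4719 0.3628 0.1675] gap 0.0882 F [-0.3 -0.5  0.2] T [-0.36  0.56  0.03] j [-0.68  0.77 -0.19  2.42  2.85  0.81 -1.41]
[[0.592, 0.545, -0.593], [0.437, 0.401, 0.805], [0.677, -0.736, -0.0]] jaw 126.4
[0.47692931 0.36617873 0.17033872] rows>=0.2 total [ 0.064  0.02  -0.003]
[0.54235983 0.41432281 0.08201549] rows>=2.9 total [0.  1.2 0. ]
```

Emit:
drive_tool:
  commands:
    - {"x": 0.06,"y": 0.2,"z": 0,"spin": 0}
    - {"x": 0,"y": 0.3,"z": 0,"spin": 0}
    - {"x": 0,"y": 0.3,"z": 0,"spin": 0}
    - {"x": 0,"y": 0.22,"z": 0,"spin": 0}
    - {"x": 0,"y": 0.12,"z": 0,"spin": 0}
    - {"x": 0,"y": 0.08,"z": 0,"spin": 0}
    - {"x": 0,"y": 0,"z": 0,"spin": 0}
    - {"x": 0,"y": 0,"z": 0,"spin": 0}

```text
time: 15.3
position: [0.5415, 0.4117, 0.0821]
tool_rot: [0.706, -0.547, -0.449, -0.038]
force: [-0.6, -0.4, -0.1]
finger_gap: 0.0882
```

```bash
python3 - <<'E'
from h import *
s,M=st()
y=M[:,1];G=np.array([.532,.4067,.096]);T=G+.019*y
to([T],M,s['position'])
snap('wrist','w8');snap('side','s8');snap('scene','c8')
a=cv2.imread('pics/s8.png')[150:320,150:350]; b=cv2.imread('pics/c8.png')[120:290,190:390]
cv2.imwrite('pics/z8.png',np.hstack([cv2.resize(q,None,fx=2,fy=2,interpolation=cv2.INTER_CUBIC) for q in (a,b)]))
E
```

```text
t 15.3 p [0.5415 0.4117 0.0821] gap 0.0882 F [-0.6 -0.4 -0.1] T [-0.31  0.55 -0.02] j [-0.66  0.96 -0.16  2.19  2.88  0.77 -1.38]
[[0.594, 0.545, -0.591], [0.437, 0.399, 0.806], [0.675, -0.737, -0.001]] jaw 126.3
[0.54235715 0.4142779  0.08198911] rows>=0.1 total [0.016 0.016 0.016]
```

View pics/w8.png

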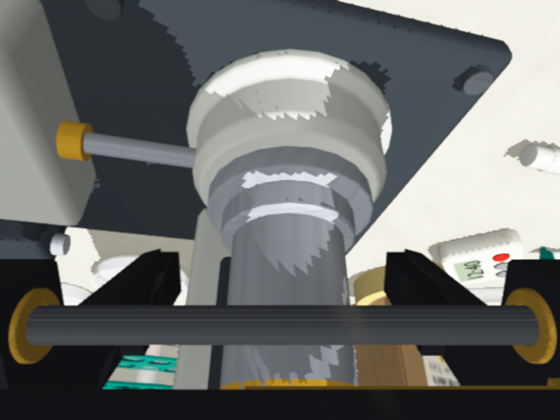

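View pics/z8.png

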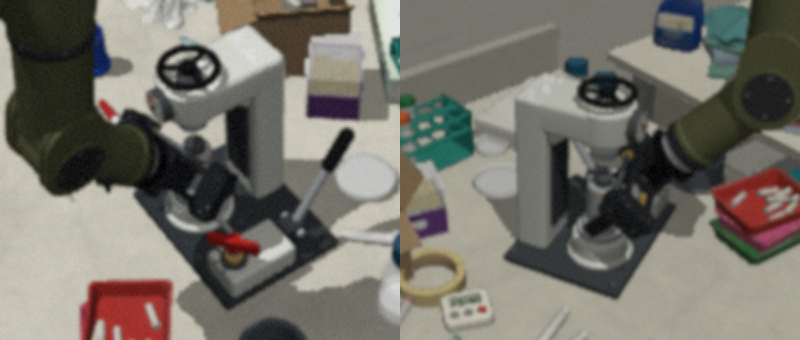

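The die sits centred between the fingers (columns 225–350), so I'll close.

Emit:
drive_tool:
  commands:
    - {"x": 0,"y": 0,"z": 0,"spin": 0}
    - {"x": 0,"y": 0,"z": 0,"spin": 0}
    - {"x": 0,"y": 0,"z": 0,"spin": 0}
    - {"x": 0,"y": 0,"z": 0,"spin": 0}
    - {"x": 0,"y": 0,"z": 0,"spin": 0}
    - {"x": 0,"y": 0,"z": 0,"spin": 0}
  fingers: 0
  squeeze: 45

```text
time: 15.95
position: [0.542, 0.412, 0.0816]
tool_rot: [0.706, -0.547, -0.449, -0.039]
force: [-2.0, 3.6, 0.2]
finger_gap: 0.0505
```

```bash
python3 - <<'E'
from h import *
s,M=st()
U=M.T@[0,0,1]; h=np.array([M[0,1],M[1,1],0]); h/=np.linalg.norm(h); print('up',U.round(3),'back',(M.T@-h).round(3)); print(M.T@[0,0,1.])
P=np.array([.36,.44])
print(M.T@np.r_[P-[.532,.4067],0]*10)
E
```

```text
t 15.95 p [0.542  0.412  0.0816] gap 0.0505 F [-2.   3.6  0.2] T [0.19 0.86 0.57] j [-0.66  0.97 -0.16  2.19  2.88  0.77 -1.38]
[[0.594, 0.545, -0.591], [0.436, 0.399, 0.807], [0.676, -0.737, -0.001]] jaw 126.2
up [ 0.676 -0.737 -0.001] back [-0.737 -0.676  0.001]
[ 0.6756785  -0.73719595 -0.00083225]
[-0.87683049 -0.80511198  1.28539955]
```

Emit:
drive_tool:
  commands:
    - {"x": 0,"y": 0,"z": 0,"spin": 0}
    - {"x": 0,"y": 0,"z": 0,"spin": 0}
    - {"x": 0,"y": 0,"z": 0,"spin": 0}

```text
time: 16.2
position: [0.5415, 0.4128, 0.0816]
tool_rot: [0.706, -0.546, -0.449, -0.038]
force: [-1.5, 2.4, 0.3]
finger_gap: 0.0448
```

```bash
python3 - <<'E'
from h import *
s,M=st(); snap('wrist','w9')
E
```

```text
t 16.2 p [0.5415 0.4128 0.0816] gap 0.0448 F [-1.5  2.4  0.3] T [-0.01  0.77  0.37] j [-0.66  0.97 -0.17  2.19  2.88  0.77 -1.38]
[[0.594, 0.545, -0.592], [0.437, 0.4, 0.806], [0.676, -0.737, -0.0]] jaw 126.3
```

View pics/w9.png

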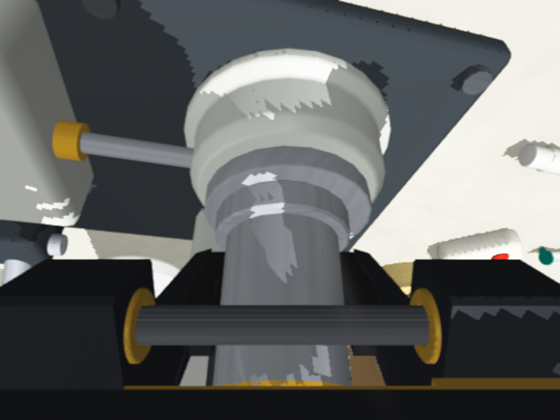

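```bash
python3 - <<'E'
from sim import *
q=np.array([-0.66,0.97,-0.17,2.19,2.88,0.77,-1.38])
o,y,z=fk(q,p); print(o,y)
h=np.r_[y[:2],0]/np.hypot(*y[:2])
def tcp(xy,zg): return np.r_[xy,zg]+.019*y
S=[.532,.4067]
for spot in ([.37,.42],[.40,.40],[.36,.44],[.42,.42]):
    print(spot); a=np.array(S)-.15*h[:2]
    q2,w=run(q,[tcp(S,.108),tcp(a,.12),tcp(spot,.12),tcp(spot,.036)],y,z,verbose=False); print(q2.round(2),w)
    q3,w=run(q2,[tcp(spot,.07),tcp(spot,.15),tcp([.52,.25],.25),tcp([.5795,.1327],.16),tcp([.5795,.1327],.074)],y,z,verbose=True)
E
```

```text
[0.5263959  0.41326512 0.07717499] [ 0.53541886  0.39400448 -0.74705228]
[0.37, 0.42]
[-0.72  1.2  -0.56  2.42  2.55  1.33 -1.25] 1.1818247411452873
[0.38017296 0.42748609 0.05580601] q [-0.72  1.12 -0.58  2.44  2.5   1.27 -1.24] err 0.000 m 0.0 deg worst 0.0
[0.38017296 0.42748609 0.13580601] q [-0.71  0.9  -0.61  2.45  2.39  1.09 -1.18] err 0.000 m 0.0 deg worst 0.0
[0.53017296 0.25748609 0.23580601] q [-0.09  0.63 -0.57  2.34  2.75  0.52 -0.97] err 0.000 m 0.0 deg worst 0.0
[0.58967296 0.14018609 0.14580601] q [ 0.22  0.87 -0.58  2.28  3.06  0.56 -0.89] err 0.000 m 0.0 deg worst 0.0
[0.58967296 0.14018609 0.05980601] q [ 0.2   1.07 -0.54  2.28  3.11  0.74 -0.84] err 0.000 m 0.0 deg worst 0.0
[0.4, 0.4]
[-0.72  1.16 -0.4   2.42  2.68  1.24 -1.35] 1.1818247411452873
[0.41017296 0.40748609 0.05580601] q [-0.72  1.08 -0.4   2.43  2.65  1.17 -1.34] err 0.000 m 0.0 deg worst 0.0
[0.41017296 0.40748609 0.13580601] q [-0.72  0.86 -0.41  2.44  2.57  0.98 -1.29] err 0.000 m 0.0 deg worst 0.0
[0.53017296 0.25748609 0.23580601] q [-0.19  0.6  -0.4   2.34  2.94  0.5  -1.17] err 0.000 m 0.0 deg
[... 794 characters left out ...]
21  1.07 -0.55  2.28  3.1   0.74 -0.83] err 0.000 m 0.0 deg worst 0.0
[0.42, 0.42]
[-0.72  1.14 -0.39  2.33  2.68  1.13 -1.31] 1.1818247411452873
[0.43017296 0.42748609 0.05580601] q [-0.72  1.06 -0.39  2.35  2.65  1.08 -1.3 ] err 0.000 m 0.0 deg worst 0.0
[0.43017296 0.42748609 0.13580601] q [-0.72  0.85 -0.39  2.36  2.56  0.89 -1.24] err 0.000 m 0.0 deg worst 0.0
[0.53017296 0.25748609 0.23580601] q [-0.19  0.6  -0.41  2.34  2.93  0.5  -1.16] err 0.000 m 0.0 deg worst 0.0
[0.58967296 0.14018609 0.14580601] q [ 0.14  0.84 -0.44  2.28  3.24  0.57 -1.09] err 0.000 m 0.0 deg worst 0.0
[0.58967296 0.14018609 0.05980601] q [ 0.11  1.04 -0.39  2.28  3.26  0.76 -1.03] err 0.000 m 0.0 deg worst 0.0
```

Emit:
drive_tool:
  commands:
    - {"x": 0.027,"y": -0.0295,"z": 0,"spin": 0}
    - {"x": 0.034,"y": -0.037,"z": 0,"spin": 0}
    - {"x": 0.034,"y": -0.037,"z": 0,"spin": 0}
    - {"x": 0,"y": 0,"z": 0,"spin": 0}

```text
time: 16.58
position: [0.5425, 0.4113, 0.0965]
tool_rot: [0.705, -0.547, -0.449, -0.039]
force: [0.8, -0.0, -4.0]
finger_gap: 0.0451
```

```bash
python3 - <<'E'
from h import *
s,M=st(); snap('wrist','w10')
h=np.array([M[0,1],M[1,1],0]); h/=np.linalg.norm(h); o=s['position']
a=o-.15*h+[0,0,.008]; b=np.r_[np.array([.38,.41])+.019*M[:2,1],a[2]]
to([a,b],M,o)
E
```

```text
t 16.5833 p [0.5425 0.4113 0.0965] gap 0.0451 F [ 0.8 -0.  -4. ] T [-0.63  1.05 -0.02] j [-0.66  0.93 -0.16  2.19  2.87  0.74 -1.37]
[[0.594, 0.546, -0.59], [0.436, 0.398, 0.807], [0.676, -0.737, -0.002]] jaw 126.2
[0.42123402 0.32297376 0.10446171] rows>=3.6 total [-1.051 -1.073  0.002]
[0.39038015 0.41756266 0.10446171] rows>=2.4 total [0.229 0.208 0.946]
```

View pics/w10.png

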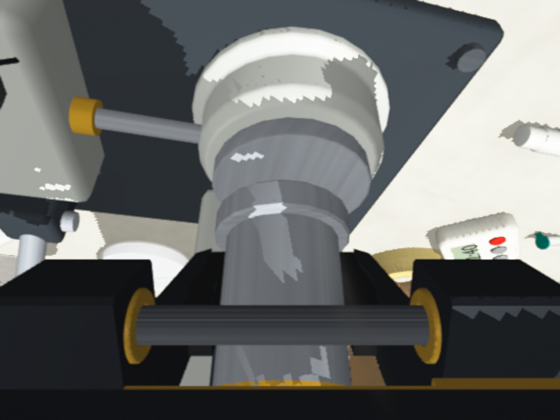

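The die is lifted off the platen (−4 N). Now I'll back out to the front.

Emit:
drive_tool:
  commands:
    - {"x": -0.08,"y": -0.08,"z": 0,"spin": 0}
    - {"x": -0.16,"y": -0.165,"z": 0,"spin": 0}
    - {"x": -0.2,"y": -0.205,"z": 0,"spin": 0}
    - {"x": -0.2,"y": -0.205,"z": 0,"spin": 0}
    - {"x": -0.2,"y": -0.205,"z": 0,"spin": 0}
    - {"x": -0.14,"y": -0.14,"z": 0,"spin": 0}
    - {"x": -0.07,"y": -0.07,"z": 0,"spin": 0}
    - {"x": 0,"y": 0,"z": 0,"spin": 0}

```text
time: 17.3
position: [0.4334, 0.3424, 0.0922]
tool_rot: [0.71, -0.542, -0.447, -0.036]
force: [0.8, 0.3, -6.1]
finger_gap: 0.045
```

```bash
python3 - <<'E'
from h import *
s,M=st()
o=s['position']; b=np.r_[np.array([.38,.41])+.019*M[:2,1],o[2]]; c=b.copy(); c[2]=.034-.014+.004
to([b,c],M,o)
E
```

```text
t 17.3 p [0.4334 0.3424 0.0922] gap 0.045 F [ 0.8  0.3 -6.1] T [-0.65  1.08  0.02] j [-0.48  1.06 -0.6   2.55  2.65  1.26 -1.16]
[[0.597, 0.536, -0.597], [0.434, 0.41, 0.802], [0.674, -0.738, 0.012]] jaw 126.7
[0.39017891 0.41778496 0.09216156] rows>=2.1 total [0.069 0.078 0.863]
[0.39017891 0.41778496 0.024     ] rows>=1.6 total [-0.46   0.503 -0.008]
```

Emit:
drive_tool:
  commands:
    - {"x": 0.02,"y": 0.02,"z": 0.12,"spin": 0}
    - {"x": 0.02,"y": 0.02,"z": 0.24,"spin": 0}
    - {"x": 0.02,"y": 0.02,"z": 0.24,"spin": 0}
    - {"x": 0,"y": 0.02,"z": 0.18,"spin": 0}
    - {"x": 0,"y": 0,"z": 0.08,"spin": 0}
    - {"x": 0,"y": 0,"z": 0,"spin": 0}

```text
time: 17.8
position: [0.391, 0.419, 0.0917]
tool_rot: [0.708, -0.542, -0.451, -0.036]
force: [-0.7, 0.0, -5.1]
finger_gap: 0.0447
```

```bash
python3 - <<'E'
from h import *
s,M=st(); snap('side','s11'); snap('scene','c11')
a=cv2.imread('pics/s11.png')[130:330,130:330]; b=cv2.imread('pics/c11.png')[130:330,200:400]
cv2.imwrite('pics/z11.png',np.hstack([cv2.resize(q,None,fx=2,fy=2,interpolation=cv2.INTER_CUBIC) for q in (a,b)]))
g,w=cloud('s11')
o=s['position']; G=o-.019*M[:,1]; print('G',G)
x,y,z=[w[...,i] for i in range(3)]
m=(np.hypot(x-G[0],y-G[1])<.035)&(z>.03); q=w[m]; print(len(q),np.percentile(q[:,2],[1,50,99]))
E
```

```text
t 17.8 p [0.391  0.419  0.0917] gap 0.0447 F [-0.7  0.  -5.1] T [-0.69  1.08  0.05] j [-0.69  1.04 -0.62  2.48  2.47  1.26 -1.21]
[[0.59, 0.541, -0.599], [0.438, 0.409, 0.8], [0.678, -0.735, 0.005]] jaw 126.8
G [0.3807787  0.41119006 0.10570297]
225 [0.1138408  0.16224498 0.17881447]
```

View pics/z11.png

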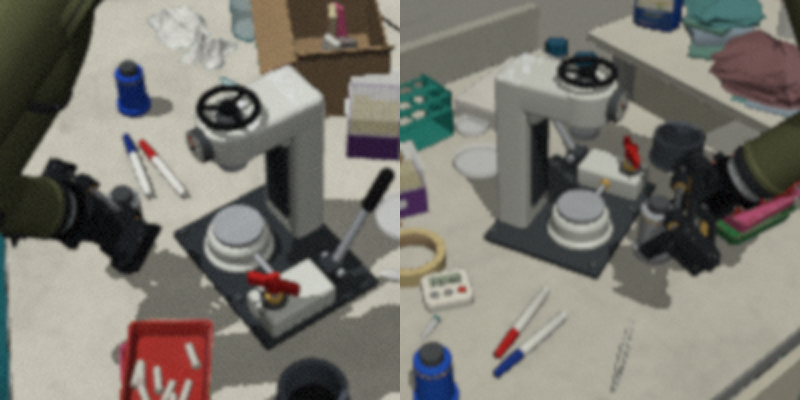

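Emit:
drive_tool:
  commands:
    - {"x": -0.11,"y": 0.12,"z": 0,"spin": 0}
    - {"x": -0.13,"y": 0.14,"z": 0,"spin": 0}
    - {"x": -0.11,"y": 0.12,"z": 0,"spin": 0}
    - {"x": -0.06,"y": 0.066,"z": 0,"spin": 0}
    - {"x": 0,"y": 0,"z": 0,"spin": 0}

```text
time: 18.32
position: [0.3923, 0.4145, 0.0285]
tool_rot: [0.707, -0.545, -0.449, -0.036]
force: [0.1, -0.1, -5.1]
finger_gap: 0.0452
```

Emit:
drive_tool:
  commands:
    - {"x": -0.0135,"y": 0.0147,"z": 0,"spin": 0}
    - {"x": -0.0135,"y": 0.0147,"z": 0,"spin": 0}
    - {"x": 0,"y": 0,"z": 0,"spin": 0}

```text
time: 18.57
position: [0.3917, 0.4167, 0.0273]
tool_rot: [0.708, -0.543, -0.45, -0.037]
force: [-0.9, -0.3, -4.5]
finger_gap: 0.0448
```

```bash
python3 - <<'E'
from h import *
s,M=st()
E
```

```text
t 18.5667 p [0.3917 0.4167 0.0273] gap 0.0448 F [-0.9 -0.3 -4.5] T [-0.73  1.04 -0.04] j [-0.69  1.21 -0.59  2.45  2.55  1.38 -1.23]
[[0.592, 0.541, -0.597], [0.438, 0.407, 0.802], [0.677, -0.736, 0.004]] jaw 126.7
```

Not in contact yet, so I'll continue in small steps.

Emit:
drive_tool:
  commands:
    - {"x": -0.0135,"y": 0.0147,"z": 0,"spin": 0}
    - {"x": 0,"y": 0,"z": 0,"spin": 0}

```text
time: 18.73
position: [0.3915, 0.417, 0.0251]
tool_rot: [0.708, -0.543, -0.45, -0.036]
force: [-0.8, 0.6, -4.0]
finger_gap: 0.0448
```

Emit:
drive_tool:
  commands:
    - {"x": -0.0135,"y": 0.0147,"z": 0,"spin": 0}
    - {"x": 0,"y": 0,"z": 0,"spin": 0}

```text
time: 18.9
position: [0.3913, 0.4169, 0.0226]
tool_rot: [0.708, -0.543, -0.45, -0.036]
force: [0.1, 0.0, -4.2]
finger_gap: 0.0451
```

Emit:
drive_tool:
  commands:
    - {"x": -0.0135,"y": 0.0147,"z": 0,"spin": 0}
    - {"x": 0,"y": 0,"z": 0,"spin": 0}

```text
time: 19.07
position: [0.3913, 0.4168, 0.0204]
tool_rot: [0.708, -0.544, -0.45, -0.036]
force: [0.4, -0.5, -4.9]
finger_gap: 0.0446
```

Emit:
drive_tool:
  commands:
    - {"x": -0.0135,"y": 0.0147,"z": 0,"spin": 0}
    - {"x": 0,"y": 0,"z": 0,"spin": 0}

```text
time: 19.23
position: [0.3913, 0.417, 0.0196]
tool_rot: [0.708, -0.543, -0.451, -0.036]
force: [-3.2, -1.9, 3.2]
finger_gap: 0.045
```

Emit:
drive_tool:
  commands:
    - {"x": -0.0135,"y": 0.0147,"z": 0,"spin": 0}
    - {"x": 0,"y": 0,"z": 0,"spin": 0}

```text
time: 19.4
position: [0.3914, 0.417, 0.0195]
tool_rot: [0.708, -0.542, -0.452, -0.037]
force: [-6.2, -5.8, 17.4]
finger_gap: 0.0447
```

Emit:
drive_tool:
  commands:
    - {"x": 0.0135,"y": -0.0147,"z": 0,"spin": 0}
    - {"x": 0,"y": 0,"z": 0,"spin": 0}

```text
time: 19.57
position: [0.3913, 0.417, 0.0195]
tool_rot: [0.708, -0.543, -0.451, -0.036]
force: [-3.5, -2.3, 5.7]
finger_gap: 0.0449
```

Emit:
drive_tool:
  commands:
    - {"x": 0,"y": 0,"z": 0,"spin": 0}
    - {"x": 0,"y": 0,"z": 0,"spin": 0}
    - {"x": 0,"y": 0,"z": 0,"spin": 0}
    - {"x": 0,"y": 0,"z": 0,"spin": 0}
  fingers: 0.75

```text
time: 19.9
position: [0.3916, 0.4171, 0.0186]
tool_rot: [0.708, -0.543, -0.45, -0.036]
force: [-0.5, 0.2, -0.0]
finger_gap: 0.0663
```

```bash
python3 - <<'E'
from h import *
s,M=st(); snap('wrist','w12'); snap('side','s12')
a=cv2.imread('pics/s12.png')[130:330,130:330]; cv2.imwrite('pics/z12.png',np.hstack([cv2.resize(a,(420,420),interpolation=cv2.INTER_CUBIC), cv2.resize(cv2.imread('pics/w12.png'),(380,420))]))
E
```

```text
t 19.9 p [0.3916 0.4171 0.0186] gap 0.0663 F [-0.5  0.2 -0. ] T [-0.33  0.56  0.04] j [-0.69  1.23 -0.59  2.45  2.56  1.4  -1.24]
[[0.592, 0.541, -0.597], [0.437, 0.407, 0.802], [0.677, -0.736, 0.004]] jaw 126.7
```

View pics/z12.png

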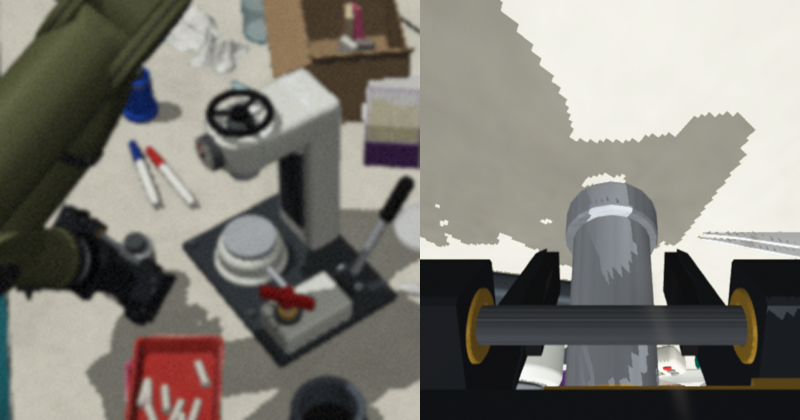

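```bash
python3 - <<'E'
from h import *
from scipy.optimize import least_squares
g,w=cloud('w12'); x,y,z=w[...,0],w[...,1],w[...,2]
s,M=st(); c0=(s['position']-.019*M[:,1])[:2]; print(c0)
near=np.hypot(x-c0[0],y-c0[1])<.035
for lo,hi,r in [(.002,.010,.028),(.016,.04,.023),(.05,.072,.023),(.078,.088,.0145)]:
    m=near&(z>lo)&(z<hi); q=w[m]
    if len(q)<20: print(lo,len(q)); continue
    f=lambda c:np.hypot(q[:,0]-c[0],q[:,1]-c[1])-r
    R_=least_squares(f,c0,loss='soft_l1',f_scale=.001); print(lo,m.sum(),R_.x.round(4),np.abs(R_.fun).mean())
    d=np.r_[R_.x-c0,0]; print('  tool', (M.T@d*1000).round(1))
E
```

```text
t 20.0 p [0.3914 0.417  0.0186] gap 0.0657 F [ 0.1 -0.3  0. ] T [-0.31  0.59 -0.01] j [-0.69  1.23 -0.59  2.45  2.56  1.4  -1.24]
[[0.592, 0.54, -0.598], [0.438, 0.407, 0.802], [0.676, -0.736, 0.004]] jaw 126.7
[0.38117288 0.40926225]
0.002 2319 [0.3816 0.4098] 0.0003409470484795002
  tool [0.4 0.4 0.2]
0.016 8775 [0.3815 0.4097] 0.0020116445811141277
  tool [0.4 0.4 0.1]
0.05 5593 [0.3815 0.4097] 0.0005226707748973225
  tool [0.4 0.4 0.2]
0.078 0
```

Well centred. I'll raise the hand and regrasp near the top of the body.

Emit:
drive_tool:
  commands:
    - {"x": 0.06,"y": -0.066,"z": 0,"spin": 0}
    - {"x": 0.12,"y": -0.132,"z": 0,"spin": 0}
    - {"x": 0.067,"y": -0.07,"z": 0,"spin": 0}
    - {"x": 0,"y": 0,"z": 0,"spin": 0}
    - {"x": 0,"y": 0,"z": 0,"spin": 0}

```text
time: 20.42
position: [0.3917, 0.4171, 0.056]
tool_rot: [0.708, -0.543, -0.45, -0.037]
force: [0.6, 0.7, -0.4]
finger_gap: 0.0665
```

Emit:
drive_tool:
  commands:
    - {"x": 0,"y": 0,"z": 0,"spin": 0}
    - {"x": 0,"y": 0,"z": 0,"spin": 0}
    - {"x": 0,"y": 0,"z": 0,"spin": 0}
    - {"x": 0,"y": 0,"z": 0,"spin": 0}
    - {"x": 0,"y": 0,"z": 0,"spin": 0}
    - {"x": 0,"y": 0,"z": 0,"spin": 0}
  fingers: 0

```text
time: 20.92
position: [0.3911, 0.4167, 0.0546]
tool_rot: [0.708, -0.544, -0.45, -0.036]
force: [-0.1, 1.7, -2.8]
finger_gap: 0.0451
```

```bash
python3 - <<'E'
from h import *
s,M=st(); print(s['position']-.019*M[:,1])
snap('wrist','w13')
g,w=cloud('s12'); x,y,z=w[...,0],w[...,1],w[...,2]
# cup: rim fit from several side views
from scipy.optimize import least_squares
for n in ('s6','s7','s12'):
    g,w=cloud(n); x,y,z=w[...,0],w[...,1],w[...,2]
    m=(np.hypot(x-.58,y-.135)<.065)&(z>.046)&(z<.054); q=w[m]
    print(n,cv2.minEnclosingCircle(q[:,:2].astype(np.float32)*1000),len(q))
    m=(np.hypot(x-.58,y-.135)<.03)&(z<.02); print(' floor',w[m].mean(0),m.sum())
    m=(np.hypot(x-.58,y-.135)<.06)&(z>.012)&(z<.04)&(np.hypot(x-.58,y-.135)>.04); q=w[m]
    f=lambda c:np.hypot(q[:,0]-c[0],q[:,1]-c[1])-.045
    print(' wall',least_squares(f,[.58,.134],loss='soft_l1',f_scale=.001).x,len(q))
E
```

```text
t 20.9167 p [0.3911 0.4167 0.0546] gap 0.0451 F [-0.1  1.7 -2.8] T [-0.35  0.84  0.08] j [-0.69  1.14 -0.61  2.47  2.52  1.33 -1.22]
[[0.593, 0.539, -0.598], [0.439, 0.406, 0.802], [0.675, -0.737, 0.004]] jaw 126.7
[0.38089588 0.40902374 0.06859724]
s6 ((580.1355590820312, 132.93695068359375), 46.35028839111328) 347
 floor [0.58255323 0.1437768  0.00730097] 238
 wall [0.58103137 0.13443923] 198
s7 ((580.9374389648438, 132.7790985107422), 45.84392547607422) 352
 floor [0.58212217 0.14365044 0.00730338] 233
 wall [0.58098811 0.13465671] 206
s12 ((580.4564819335938, 132.83143615722656), 46.00434875488281) 363
 floor [0.58273529 0.1439945  0.00708904] 237
 wall [0.58089977 0.13454113] 197
```

View pics/w13.png

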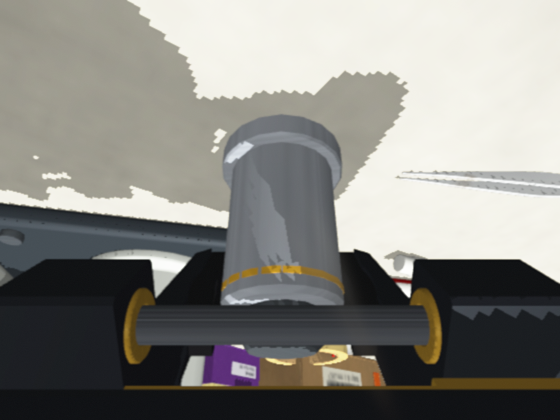

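```bash
python3 - <<'E'
from h import *
import sim
s,M=st(); y=M[:,1]
W=[np.array(g)+.019*y for g in ([.381,.409,.21],[.43,.30,.215],[.580,.134,.215],[.580,.134,.16],[.580,.134,.075])]
to(W,M,s['position'])
sim.run(s['joint_pos'],W,y,M[:,2])
E
```

```text
t 20.9667 p [0.3911 0.4167 0.0545] gap 0.0449 F [ 0.5  0.7 -2.8] T [-0.44  0.9   0.11] j [-0.69  1.14 -0.61  2.47  2.52  1.33 -1.22]
[[0.593, 0.539, -0.598], [0.439, 0.406, 0.802], [0.675, -0.738, 0.004]] jaw 126.7
[0.39124689 0.41671976 0.19598549] rows>=3.4 total [ 0.956 -1.043  0.006]
[0.44024689 0.30771976 0.20098549] rows>=2.9 total [-0.154 -0.215 -1.166]
[0.59024689 0.14171976 0.20098549] rows>=5.4 total [ 0.162  0.135 -2.227]
[0.59024689 0.14171976 0.14598549] rows>=1.3 total [-0.371  0.406 -0.002]
[0.59024689 0.14171976 0.06098549] rows>=2.0 total [-0.574  0.627 -0.004]
[0.39124689 0.41671976 0.19598549] q [-0.63  0.75 -0.65  2.44  2.33  0.95 -1.08] err 0.000 m 0.0 deg worst 0.0
[0.44024689 0.30771976 0.20098549] q [-0.32  0.73 -0.66  2.54  2.59  0.92 -1.06] err 0.000 m 0.0 deg worst 0.0
[0.59024689 0.14171976 0.20098549] q [ 0.27  0.76 -0.64  2.26  3.03  0.44 -0.89] err 0.000 m 0.0 deg worst 0.0
[0.59024689 0.14171976 0.14598549] q [ 0.25  0.88 -0.61  2.28  3.06  0.58 -0.86] err 0.000 m 0.0 deg worst 0.0
[0.59024689 0.14171976 0.06098549] q [ 0.22  1.08 -0.57  2.28  3.11  0.75 -0.82] err 0.000 m 0.0 deg worst 0.0
```

Emit:
drive_tool:
  commands:
    - {"x": 0.04,"y": -0.044,"z": 0,"spin": 0}
    - {"x": 0.12,"y": -0.131,"z": 0,"spin": 0}
    - {"x": 0.2,"y": -0.218,"z": 0,"spin": 0}
    - {"x": 0.2,"y": -0.218,"z": 0,"spin": 0}
    - {"x": 0.2,"y": -0.218,"z": 0,"spin": 0}
    - {"x": 0.13,"y": -0.142,"z": 0,"spin": 0}
    - {"x": 0.066,"y": -0.072,"z": 0,"spin": 0}
    - {"x": 0,"y": 0,"z": 0,"spin": 0}

```text
time: 21.63
position: [0.3918, 0.4159, 0.1993]
tool_rot: [0.708, -0.543, -0.451, -0.037]
force: [-1.3, -0.7, -5.6]
finger_gap: 0.0448
```

```bash
python3 - <<'E'
from h import *
s,M=st(); y=M[:,1]; snap('side','s14')
cv2.imwrite('pics/z14.png',cv2.resize(cv2.imread('pics/s14.png')[130:330,130:330],(600,600),interpolation=cv2.INTER_CUBIC))
W=[np.array(g)+.019*y for g in ([.44,.31,.215],[.580,.134,.215])]
to(W,M,s['position'])
E
```

```text
t 21.6333 p [0.3918 0.4159 0.1993] gap 0.0448 F [-1.3 -0.7 -5.6] T [-0.7   1.06 -0.02] j [-0.65  0.74 -0.65  2.45  2.3   0.96 -1.08]
[[0.591, 0.542, -0.598], [0.437, 0.408, 0.802], [0.678, -0.735, 0.004]] jaw 126.7
[0.45029992 0.31775046 0.20104142] rows>=2.7 total [-0.072 -0.097 -1.136]
[0.59029992 0.14175046 0.20104142] rows>=5.4 total [ 0.058  0.041 -2.248]
```

View pics/z14.png

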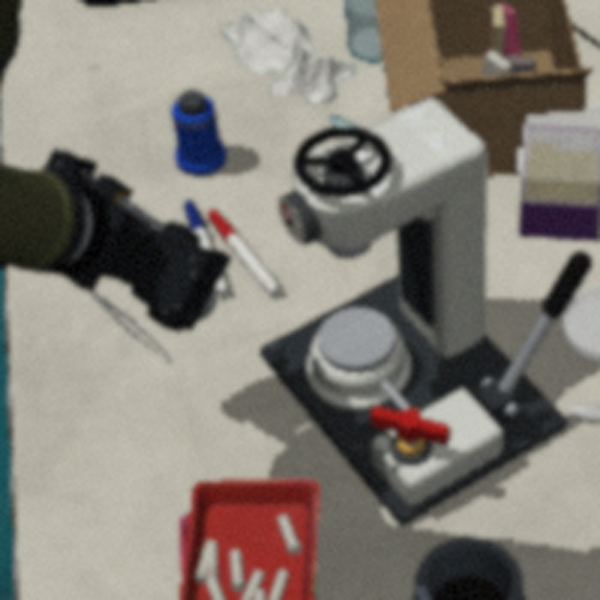

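Emit:
drive_tool:
  commands:
    - {"x": -0.015,"y": -0.02,"z": -0.12,"spin": 0}
    - {"x": -0.02,"y": -0.025,"z": -0.25,"spin": 0}
    - {"x": -0.02,"y": -0.025,"z": -0.33,"spin": 0}
    - {"x": -0.015,"y": -0.02,"z": -0.35,"spin": 0}
    - {"x": 0.01,"y": 0.007,"z": -0.36,"spin": 0}
    - {"x": 0.01,"y": 0.007,"z": -0.36,"spin": 0}
    - {"x": 0.01,"y": 0.007,"z": -0.36,"spin": 0}
    - {"x": 0.01,"y": 0.007,"z": -0.36,"spin": 0}
    - {"x": 0.01,"y": 0.007,"z": -0.36,"spin": 0}
    - {"x": 0.01,"y": 0.007,"z": -0.3,"spin": 0}

```text
time: 22.52
position: [0.5773, 0.1573, 0.1957]
tool_rot: [0.708, -0.545, -0.448, -0.036]
force: [0.5, 0.9, -5.6]
finger_gap: 0.0445
```

Emit:
drive_tool:
  commands:
    - {"x": 0,"y": 0,"z": -0.14,"spin": 0}
    - {"x": 0,"y": 0,"z": 0,"spin": 0}
    - {"x": 0,"y": 0,"z": 0,"spin": 0}

```text
time: 22.77
position: [0.5845, 0.1485, 0.1961]
tool_rot: [0.708, -0.544, -0.448, -0.036]
force: [-0.6, 0.9, -4.2]
finger_gap: 0.0448
```

```bash
python3 - <<'E'
from h import *
s,M=st(); y=M[:,1]; print('G',s['position']-.019*y)
snap('wrist','w15');snap('side','s15')
W=[np.array(g)+.019*y for g in ([.580,.134,.16],)]
to(W,M,s['position'])
E
```

```text
t 22.7667 p [0.5845 0.1485 0.1961] gap 0.0448 F [-0.6  0.9 -4.2] T [-0.63  1.07  0.03] j [ 0.24  0.75 -0.63  2.29  3.01  0.48 -0.9 ]
[[0.596, 0.538, -0.596], [0.437, 0.405, 0.803], [0.674, -0.739, 0.006]] jaw 126.6
G [0.57423019 0.14077862 0.21009156]
[0.59022785 0.1416972  0.1459592 ] rows>=1.2 total [-0.333  0.374 -0.092]
```

View pics/w15.png

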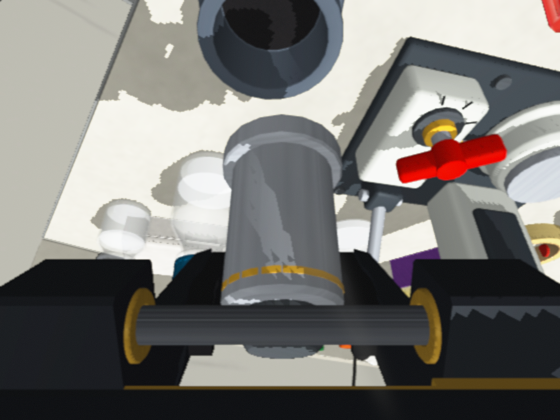

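View pics/s15.png

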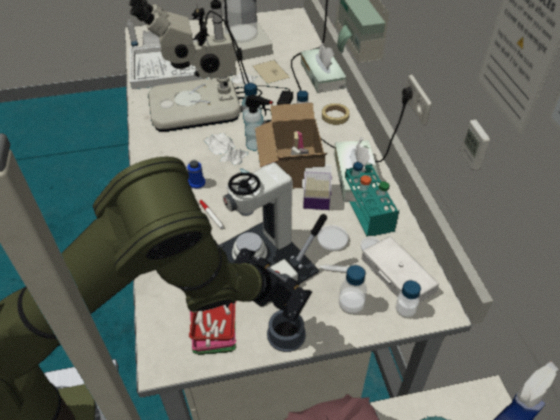

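```bash
cat > cup.py <<'E'
import sys
from h import *
from scipy.optimize import least_squares
def fit(q,r,c0):
    f=lambda c:np.hypot(q[:,0]-c[0],q[:,1]-c[1])-r
    R_=least_squares(f,c0,loss='soft_l1',f_scale=.001); return R_.x,np.abs(R_.fun).mean(),len(q)
g,w=cloud(sys.argv[1]); x,y,z=w[...,0],w[...,1],w[...,2]
s,M=st(); G=s['position']-.019*M[:,1]
rr=np.hypot(x-.58,y-.134)
V=cv2.cvtColor(g,cv2.COLOR_RGB2HSV)[...,2]
m=(rr<.06)&(rr>.038)&(z>.015)&(z<.042); print('wall',fit(w[m],.045,[.58,.134]))
m=(rr<.039)&(rr>.02)&(z>.015)&(z<.042); print('bore',fit(w[m],.035,[.58,.134]))
m=(rr<.06)&(z>.047)&(z<.053); print('rim z',np.median(z[m]),m.sum(),cv2.minEnclosingCircle(w[m][:,:2].astype(np.float32)*1000) if m.sum() else '')
u=G[2]-.0686
near=np.hypot(x-G[0],y-G[1])<.035
for lo,hi,r in [(.002,.010,.028),(.02,.045,.023)]:
    m=near&(z>u+lo)&(z<u+hi); print('die',lo,fit(w[m],r,G[:2]))
m=near&(z<u+.03)&(z>.06); print('die low z',np.percentile(z[m],[.5,2]),'u',u,'G',G)
E
python3 cup.py w15
```

```text
t 22.8667 p [0.5833 0.1512 0.1968] gap 0.0449 F [ 0.2 -0.2 -5.1] T [-0.57  1.07  0.  ] j [ 0.23  0.75 -0.63  2.29  3.01  0.48 -0.9 ]
[[0.594, 0.537, -0.6], [0.439, 0.408, 0.8], [0.674, -0.738, 0.007]] jaw 126.8
wall (array([0.57778992, 0.1356844 ]), np.float64(6.578786442963391e-05), 10)
bore (array([0.57689659, 0.13490924]), np.float64(0.00028671364392890045), 2800)
rim z 0.04993008332511775 4087 ((577.1411743164062, 135.12863159179688), 45.03455352783203)
die 0.002 (array([0.5746313 , 0.14147753]), np.float64(0.0003138703207593529), 1543)
die 0.02 (array([0.57470924, 0.14137591]), np.float64(0.0003207312290179212), 5266)
die low z [0.14265982 0.14338437] u 0.14221238123494057 G [0.57310436 0.14340134 0.21081238]
```

Emit:
drive_tool:
  commands:
    - {"x": -0.08,"y": 0.07,"z": -0.033,"spin": 0}
    - {"x": -0.15,"y": 0.163,"z": -0.033,"spin": 0}
    - {"x": -0.15,"y": 0.163,"z": 0,"spin": 0}
    - {"x": -0.107,"y": 0.107,"z": 0,"spin": 0}
    - {"x": 0,"y": 0,"z": 0,"spin": 0}
    - {"x": 0,"y": 0,"z": 0,"spin": 0}
    - {"x": 0,"y": 0,"z": 0,"spin": 0}

```text
time: 23.45
position: [0.5872, 0.1453, 0.1289]
tool_rot: [0.708, -0.543, -0.451, -0.036]
force: [0.2, 0.3, -4.6]
finger_gap: 0.0447
```

```bash
python3 - <<'E'
from h import *
snap('wrist','w16'); snap('side','s16')
E
python3 cup.py w16
```

```text
t 23.55 p [0.5878 0.1447 0.1294] gap 0.0448 F [-0.4  0.6 -5.1] T [-0.72  0.98 -0.03] j [ 0.22  0.92 -0.6   2.31  3.06  0.65 -0.86]
[[0.59, 0.541, -0.599], [0.438, 0.408, 0.801], [0.678, -0.735, 0.003]] jaw 126.8
wall (array([0.57726758, 0.13515326]), np.float64(0.00023180910195839572), 4452)
bore (array([0.5768082 , 0.13486922]), np.float64(0.0002527516978607298), 1896)
rim z 0.04991902649667902 6812 ((576.8076171875, 134.23709106445312), 45.4286994934082)
die 0.002 (array([0.57767618, 0.13833358]), np.float64(0.0003101134852369963), 1525)
die 0.02 (array([0.57760246, 0.13817868]), np.float64(0.00032954563626896654), 5255)
die low z [0.07531741 0.07608566] u 0.0748223076005379 G [0.57749747 0.13697278 0.14342231]
```

View pics/w16.png

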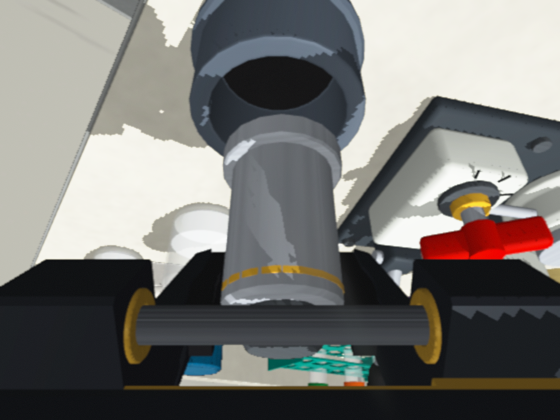

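Emit:
drive_tool:
  commands:
    - {"x": -0.06,"y": 0.03,"z": -0.022,"spin": 0}
    - {"x": -0.07,"y": 0.075,"z": 0,"spin": 0}
    - {"x": -0.02,"y": 0.022,"z": 0,"spin": 0}
    - {"x": 0,"y": 0,"z": 0,"spin": 0}
    - {"x": 0,"y": 0,"z": 0,"spin": 0}
    - {"x": 0,"y": 0,"z": 0,"spin": 0}

```text
time: 24.05
position: [0.5868, 0.1408, 0.1085]
tool_rot: [0.708, -0.543, -0.45, -0.036]
force: [0.9, 0.3, -5.2]
finger_gap: 0.0448
```

```bash
python3 - <<'E'
from h import *
snap('wrist','w17')
E
python3 cup.py w17
```

```text
t 24.1 p [0.5869 0.1409 0.1087] gap 0.0451 F [ 0.5 -0.2 -4.2] T [-0.69  1.03  0.02] j [ 0.22  0.97 -0.59  2.32  3.08  0.69 -0.85]
[[0.592, 0.54, -0.598], [0.438, 0.407, 0.802], [0.676, -0.736, 0.004]] jaw 126.7
wall (array([0.57726069, 0.13517312]), np.float64(0.0002512842837178608), 5864)
bore (array([0.57665459, 0.13477148]), np.float64(0.0002100193933331646), 974)
rim z 0.04991067882844022 6993 ((576.2689819335938, 134.81707763671875), 45.226531982421875)
die 0.002 (array([0.57720353, 0.13383514]), np.float64(0.0002985989737124855), 1525)
die 0.02 (array([0.57714826, 0.13372589]), np.float64(0.0003284139337343925), 5219)
die low z [0.06016503 0.06064058] u 0.05411722373065729 G [0.57659289 0.13315719 0.12271722]
```

Emit:
drive_tool:
  commands:
    - {"x": -0.056,"y": 0.069,"z": 0.008,"spin": 0}
    - {"x": -0.08,"y": 0.087,"z": 0,"spin": 0}
    - {"x": -0.07,"y": 0.076,"z": 0,"spin": 0}
    - {"x": -0.046,"y": 0.05,"z": 0,"spin": 0}
    - {"x": 0,"y": 0,"z": 0,"spin": 0}
    - {"x": 0,"y": 0,"z": 0,"spin": 0}

```text
time: 24.6
position: [0.5864, 0.1419, 0.0701]
tool_rot: [0.708, -0.543, -0.45, -0.036]
force: [0.1, 0.3, -3.7]
finger_gap: 0.0447
```

```bash
python3 - <<'E'
from h import *
snap('wrist','w18'); snap('side','s18')
cv2.imwrite('pics/z18.png',cv2.resize(cv2.imread('pics/s18.png')[220:370,170:370],(800,600),interpolation=cv2.INTER_CUBIC))
E
python3 cup.py w18
```

```text
t 24.7 p [0.5867 0.142  0.0711] gap 0.0452 F [ 0.5  0.8 -5.6] T [-0.66  1.03  0.03] j [ 0.21  1.05 -0.57  2.32  3.1   0.77 -0.83]
[[0.592, 0.541, -0.598], [0.438, 0.407, 0.802], [0.677, -0.736, 0.004]] jaw 126.7
wall (array([0.5772619 , 0.13518571]), np.float64(0.00028194942687957117), 8945)
bore (array([0.58726915, 0.14264063]), np.float64(0.0031845678273303623), 2653)
rim z 0.049902694276103624 9262 ((576.1408081054688, 134.75582885742188), 45.28129959106445)
die 0.002 (array([0.58483921, 0.13569693]), np.float64(0.001237138156654981), 108)
die 0.02 (array([0.57688651, 0.13448415]), np.float64(0.0016756767609177766), 5554)Traceback (most recent call last):
  File "cup.py", line 18, in <module>
    m=near&(z<u+.03)&(z>.06); print('die low z',np.percentile(z[m],[.5,2]),'u',u,'G',G)
                                                ~~~~~~~~~~~~~^^^^^^^^^^^^^
    return _quantile_unchecked(
        a, q, axis, out, overwrite_input, method, keepdims, weights)
    return _ureduce(a,
                    func=_quantile_ureduce_func,
    ...<5 lines>...
                    overwrite_input=overwrite_input,
                    method=method)
    r = func(a, **kwargs)
    result = _quantile(arr,
                       quantiles=q,
    ...<2 lines>...
                       out=out,
                       weights=wgt)
    slices_having_nans = np.isnan(arr[-1, ...])
                                  ~~~^^^^^^^^^
IndexError: index -1 is out of bounds for axis 0 with size 0
```

View pics/w18.png

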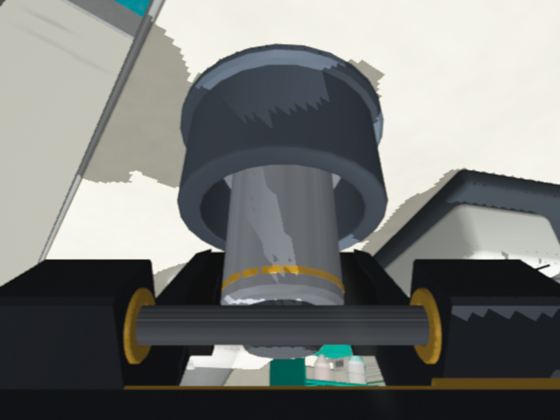

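View pics/z18.png

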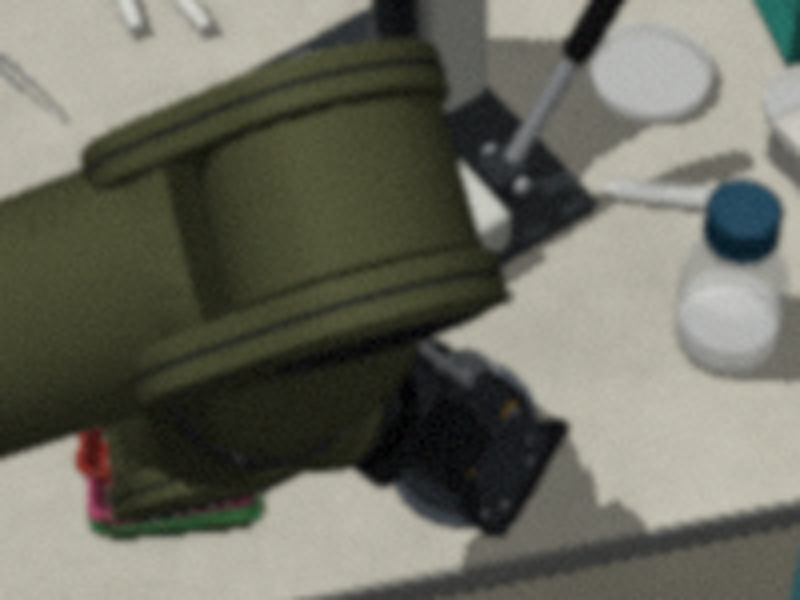

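Emit:
drive_tool:
  commands:
    - {"x": -0.0203,"y": 0.022,"z": 0,"spin": 0}
    - {"x": -0.0203,"y": 0.022,"z": 0,"spin": 0}
    - {"x": 0,"y": 0,"z": 0,"spin": 0}

```text
time: 24.95
position: [0.5866, 0.1416, 0.0644]
tool_rot: [0.708, -0.544, -0.45, -0.036]
force: [0.1, -0.6, -5.4]
finger_gap: 0.045
```

Emit:
drive_tool:
  commands:
    - {"x": -0.0135,"y": 0.0147,"z": 0,"spin": 0}
    - {"x": 0,"y": 0,"z": 0,"spin": 0}

```text
time: 25.12
position: [0.5866, 0.1417, 0.0625]
tool_rot: [0.708, -0.544, -0.45, -0.036]
force: [-0.1, 0.5, -4.3]
finger_gap: 0.0449
```

Emit:
drive_tool:
  commands:
    - {"x": -0.0135,"y": 0.0147,"z": 0,"spin": 0}
    - {"x": 0,"y": 0,"z": 0,"spin": 0}

```text
time: 25.28
position: [0.5867, 0.1419, 0.0606]
tool_rot: [0.708, -0.543, -0.45, -0.036]
force: [-0.6, 1.1, -3.6]
finger_gap: 0.0451
```

Emit:
drive_tool:
  commands:
    - {"x": -0.0135,"y": 0.0147,"z": 0,"spin": 0}
    - {"x": 0,"y": 0,"z": 0,"spin": 0}

```text
time: 25.45
position: [0.587, 0.1423, 0.0606]
tool_rot: [0.707, -0.543, -0.452, -0.037]
force: [-4.3, -3.0, 9.5]
finger_gap: 0.0447
```

```bash
python3 - <<'E'
from h import *
st()
E
```

```text
t 25.45 p [0.587  0.1423 0.0606] gap 0.0447 F [-4.3 -3.   9.5] T [-0.26  0.29 -0.09] j [ 0.21  1.08 -0.56  2.31  3.11  0.79 -0.82]
[[0.589, 0.543, -0.598], [0.438, 0.408, 0.801], [0.679, -0.734, 0.003]] jaw 126.8
```

Emit:
drive_tool:
  commands:
    - {"x": 0.01,"y": -0.011,"z": 0,"spin": 0}
    - {"x": 0,"y": 0,"z": 0,"spin": 0}

```text
time: 25.62
position: [0.5866, 0.1419, 0.0606]
tool_rot: [0.708, -0.543, -0.45, -0.036]
force: [-1.1, -0.1, -3.5]
finger_gap: 0.0451
```

Emit:
drive_tool:
  commands:
    - {"x": 0,"y": 0,"z": 0,"spin": 0}
    - {"x": 0,"y": 0,"z": 0,"spin": 0}
    - {"x": 0,"y": 0,"z": 0,"spin": 0}
    - {"x": 0,"y": 0,"z": 0,"spin": 0}
    - {"x": 0,"y": 0,"z": 0,"spin": 0}
  fingers: 0.78

```text
time: 26.03
position: [0.5868, 0.1421, 0.0605]
tool_rot: [0.708, -0.543, -0.45, -0.036]
force: [0.0, 0.7, -0.9]
finger_gap: 0.0686
```

```bash
python3 - <<'E'
from h import *
st(); snap('wrist','w19')
E
```

```text
t 26.0333 p [0.5868 0.1421 0.0605] gap 0.0686 F [ 0.   0.7 -0.9] T [-0.37  0.52  0.  ] j [ 0.21  1.08 -0.56  2.31  3.1   0.79 -0.82]
[[0.592, 0.541, -0.598], [0.438, 0.407, 0.802], [0.677, -0.736, 0.004]] jaw 126.7
```

View pics/w19.png

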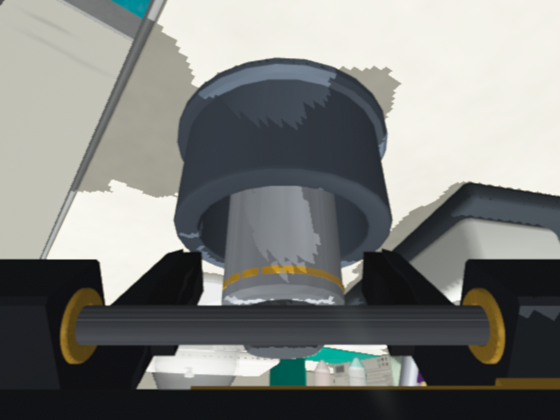

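Emit:
drive_tool:
  commands:
    - {"x": 0.02,"y": -0.08,"z": 0,"spin": 0}
    - {"x": 0.05,"y": -0.2,"z": 0,"spin": 0}
    - {"x": 0.05,"y": -0.3,"z": 0,"spin": 0}
    - {"x": 0.1,"y": -0.35,"z": 0,"spin": 0}
    - {"x": 0.1,"y": -0.35,"z": 0,"spin": 0}
    - {"x": 0.1,"y": -0.3,"z": 0,"spin": 0}
    - {"x": 0,"y": 0,"z": 0,"spin": 0}
    - {"x": 0,"y": 0,"z": 0,"spin": 0}

```text
time: 26.75
position: [0.5261, 0.0951, 0.207]
tool_rot: [0.707, -0.544, -0.451, -0.037]
force: [-0.1, 0.3, -0.6]
finger_gap: 0.0687
```

```bash
python3 - <<'E'
from h import *
s,M=st(); snap('side','s20'); snap('wrist','w20')
cv2.imwrite('pics/z20.png',cv2.resize(cv2.imread('pics/s20.png')[200:370,200:400],(800,680),interpolation=cv2.INTER_CUBIC)[:600])
from scipy.optimize import least_squares
for n in ('s20','w20'):
    g,w=cloud(n); x,y,z=w[...,0],w[...,1],w[...,2]; c=np.array([.577,.135])
    near=np.hypot(x-c[0],y-c[1])<.03
    for lo,hi,r in [(.055,.078,.023),(.085,.0945,.0145)]:
        m=near&(z>lo)&(z<hi); q=w[m]
        if len(q)<15: print(n,lo,len(q)); continue
        f=lambda k:np.hypot(q[:,0]-k[0],q[:,1]-k[1])-r
        R_=least_squares(f,c,loss='soft_l1',f_scale=.001); print(n,lo,len(q),R_.x.round(4))
    m=near&(z>.05); print(n,'top z',np.percentile(z[m],[95,99]) if m.sum() else '')
    m=(np.hypot(x-.533,y-.4065)<.03)&(z<.12)&(z>.03); print('platen',np.median(z[m]) if m.sum() else '')
E
```

```text
t 26.75 p [0.5261 0.0951 0.207 ] gap 0.0687 F [-0.1  0.3 -0.6] T [-0.28  0.5  -0.06] j [ 0.39  0.72 -0.67  2.45  3.12  0.55 -0.92]
[[0.59, 0.543, -0.597], [0.439, 0.405, 0.802], [0.678, -0.735, 0.001]] jaw 126.7
s20 0.055 54 [0.5802 0.134 ]
s20 0.085 14
s20 top z [0.09811314 0.09984402]
platen 0.06253694104663676
w20 0.055 1241 [0.5768 0.1347]
w20 0.085 402 [0.577  0.1348]
w20 top z [0.09631422 0.09679251]
platen 0.06186039522170328
```

View pics/z20.png

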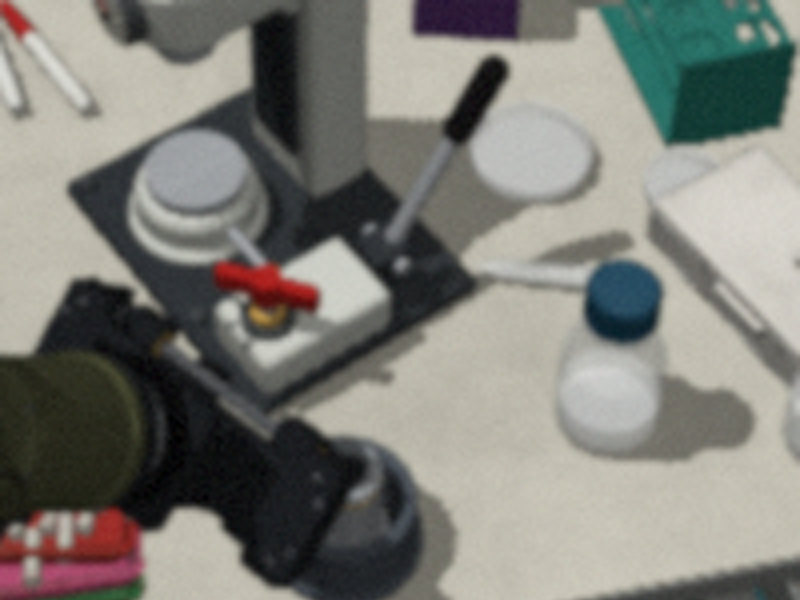

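View pics/w20.png

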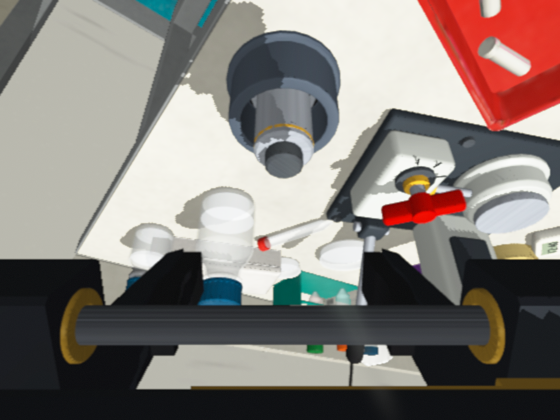

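The die stands upright in the cup (top at z ≈ 0.0965, on the cup axis within about 1 mm). The platen is at 0.062, the bottle is upright and the hand is clear.

```bash
python3 - <<'E'
from plant import bot
print(bot.sign_off())
E
```

```text
the job is handed in; nothing more can be done
None
```

I finished the job and handed it in at about 26.8 s of the 64 s allowed; the hand-in reports no verdict.

**Valve and ram:** I turned the red valve bar about 36° (0.63 rad) counter-clockwise and left it there. The ram sank slowly to the bottom. I did not measure its sinking speed directly; two looks fit a slow descent.

**Die:** The move commands can't tilt the gripper directly, so I drove the arm past its upward reach until the tool tilted about 43°. I then took the die low on its body from the front and stood it on the free bench. I regripped it about 69 mm up and lowered it into the cup until the wrist force showed floor contact. I kept the tilted hold for the cup instead of gripping from above.

**Last checks:**

| Check | Result |
|---|---|
| Die in cup, wrist camera | Axis at (0.577, 0.1348), cup axis at about (0.577, 0.135) |
| Die height | Top at 96.5 mm (expected 6 + 90 mm); stands upright in the pictures |
| Ram | Platen at 62 mm, fully down |
| Bottle | Standing |
| Gripper | About 150 mm clear of the die, contact force near zero |

**Disagreements:**
- The side camera placed objects 3–4 mm further in x than the wrist camera. I used the wrist camera for the final placing.
- My first grip on the valve caught its hub (21 mm gap), so I moved it onto the plain bar before turning.

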